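# Caliper check, then peel the top tray off its stack and show it

## Robot

A 6-joint arm with a two-finger parallel gripper is mounted at the origin on the work surface. World frame = base frame: x ahead of the robot, y to its left, z up, the work surface at z = 0. Lengths are in m, angles in rad, forces in N, time in s.
With the tool pointing down it reaches from about 0.225 to 0.725 m from the base axis. Payload 3.1 kg.
Tool frame: the origin (TCP) lies on the centre line of the jaws, within the pads' length; the fingertips stand 8 mm ahead of it and the grasp point (between the pads) lies 11 mm behind it; z points along the fingers, x is the direction in which the jaws open and shut, and the axes are right-handed (so a half turn about z gives the same grasp; the last joint's range is limited). The gripper opens to 85 mm and grips with 20 to 120 N. Pads are 22 mm wide; open, the fingers measure 114 mm over their backs; the gripper's body (76 mm by 85 mm) begins 54 mm behind the grasp point. The pads swing forward as they close: fully open they stand 13 mm farther back than shut.
Start: joints at [1.02, 0.048, 0.099, 1.622, 0, 1.443], TCP at [0.215, 0.479, 0.201] pointing down, gripper open.
Joint ranges: [-2.91, 2.91], [-0.99, 1.94], [-1.21, 1.42], [-2.12, 2.29], [-1.49, 1.47], [-3.14, 3.14]. Speed limits (rad/s): [2.79, 2.79, 3.14, 3.14, 3.14, 3.14].

## Interface

Orientations are given as [roll, pitch, yaw] about the fixed x, y, z axes, in that order (R = Rz(yaw) Ry(pitch) Rx(roll)).
In Python, from workcell import status, snapshot, robot gives the robot as it stands.
- The arm moves only by the tool drive_tool, never from a script. Its argument "plan" is one flat list of numbers, 5 for each row, row after row: the finger opening in mm, from 0 to 85.4, then the shift along the tool's x, y, z in mm, then the turn about the tool's z in rad. A call has 1 to 20 rows; each row is the pose to reach, as a shift and turn from the pose commanded when the call began, along the tool's axes at that moment; what a row does not reach only later rows make up. A row lasts 1/10 s, in which the tool goes at most 50 mm and 8.59 degrees, less where a joint would pass 70% of its speed; a pose out of reach is approached as far as the arm can. A call with a gripper value outside its range is refused whole. The fingers move at their own pace and stop on an object; the grip force is fixed at half the most. Time passes only in rows, so rows that repeat a pose let the fingers close. It gives the time, the measured TCP pose, the force and the opening at its end, in the units of the state.
- status.get_obs(): the state, without advancing time (a new reading comes with each control period).
- snapshot(name): name is "scene" or "top"; returns a dict with "frame" (480x640x3 uint8, red, green, blue), "fx", "fy", "cx", "cy" (pixels), "R" (3x3) and "t" (3): a world point X has camera coordinates R X + t. Camera axes: x right, y down, z forward; pixel columns grow to the right and rows downward; lengths in m; the calibration is good to about 2 mm. A picture is of the moment at which its call begins. There is no depth.
- robot.hand_in(): hands the job in, once; it reports no verdict.
The state is a dict: "time": time; "joints": joint angles; "dq": joint speeds; "joint_torque": joint torques, N m; "position": TCP position; "orientation": TCP orientation; "contact_force": force on the tool from outside, world axes, zero at the start; "torque": the same for the moment, N m; "width": finger opening in m.
Only numpy, scipy, OpenCV 4.12 (cv2) and the standard library are available. Lean on these libraries where they do the work, as an engineer would, in place of code of your own. Each camera call takes 0.05 s, during which the arm holds its last target.

## Task

Check the new batch of laser-cut trays: slide the caliper's jaw shut until it presses on the test coupon and leave it closed on it, then take the orange tab of the top tray and peel the tray off the clinging stack by raising the tabbed corner a few centimetres while the opposite corner still rests, so that the rest of the stack stays where it is. Show the tray centred over the white light pad, roughly level and at least a hand's width (10 cm) above the table, and finish while still holding it there; leave the other things on the table alone.

Things in the scene. Friction and masses are not known exactly. Their poses are not given: they have to be found in the camera images.
- tray: Top tray of the clinging stack: navy, 150 (x) x 110 (y) mm, 0.15 kg. Origin: centre of its underside, z up. From below: foot 126 x 86 x 3.5 mm, floor plate 5 mm, edge lip 4 mm high. The foot sits with 3 mm play in the lip of the tray below. Upright orange tab at the (-x, -y) corner. Four rubber cheeks near its corners cling to its long edges; each lets go when its corner is about 5 mm up.
- tab_grip (a point): Grip point in the orange tab, at x -58, y -41, z 34.5 mm in the tray's frame. The tab is an upright block 36 mm tall (top 10 mm above this point; the tray's lip is 22 mm below it), 26 mm long along the tray's diagonal (0.633 rad from tray x), 10 mm thick across it: pinch it across the 10 mm.
- tab_corner (a point): The tray's tabbed corner (x -75, y -55, z 3.5 mm in the tray's frame: underside of the plate).
- far_corner (a point): The tray's corner diagonally across from the tab (x 75, y 55, z 3.5 mm in the tray's frame: underside of the plate), the one that stays down longest in the peel.
- stack: The rest of the stack: four such trays tied into one loose bundle of 0.85 kg standing on the table, 39.5 mm high, with four small sprung rubber cheeks near its top corners that cling to the top tray by friction (together several newtons). Origin: centre of its underside; axes as the tray's; the top tray starts 36 mm above it. It must stay standing where it is.
- caliper: Bench caliper in a fixed wooden cradle 100 (x) x 230 (y) mm, 14 mm high; steel beam along its y axis, jaws pointing to its -x. Origin: cradle middle, on the table; the fixed jaw's measuring face is at y = -60 mm, the sliding jaw is on its +y side. All at most 37 mm high, except the red thumb post.
- jaw (a joint): Travel of the sliding jaw towards the fixed jaw, m, along the caliper's -y: 0 is fully open (60 mm between jaws), the gap is 60 mm minus this, so it bears on the 16 mm coupon at 0.044. Slides with about 1.5 N friction and stays where it is left.
- jaw_grip (a point): Grip point in the red thumb post of the sliding jaw, 62 mm above the table: the post is 20 (caliper x) x 12 mm (caliper y), its top 15 mm above this point; pinch it across the 12 mm, along the caliper's y, or push it.
- coupon: Navy test coupon standing loose on the cradle between the jaws, 30 (x) x 16 (y) x 30 mm tall, 0.03 kg; origin: centre of its underside, 14 mm above the table; its 16 mm lies along the caliper's y.
- pad: Fixed white light pad in an aluminium frame, 200 x 160 x 8 mm. Origin: centre of its underside on the table.
- glue: Bystander, to be left alone: small glue jar, 48 mm across, 70 mm tall; origin at the centre of its underside.
- tape: Bystander, to be left alone: blue roll of tape, 90 mm across, 25 mm tall; origin at the centre of its underside.
- marker: Bystander, to be left alone: green marker pen lying, 126 mm long, 16 mm thick; origin at the centre of its underside.
- mug: Bystander, to be left alone: white mug, 80 mm across, 90 mm tall; origin at the centre of its underside.
- brush: Bystander, to be left alone: brush lying down, wooden handle, about 180 mm long.
- gear: Bystander, to be left alone: flat plywood ring, 80 mm across, 6 mm thick; origin at the centre of its underside.

How it is judged:
On the way, in this order (a step that is already met when the one before it is completed fails the run):
1. the sliding jaw presses on the coupon (contact force between jaw and coupon above 2 N and value of joint jaw above 0.041 m), for 0.1 s.
2. the tabbed corner is up by 20 mm or more while the opposite corner still rests (less than 6 mm up) (z of tab_corner in the frame of stack above 0.0595 m and z of far_corner in the frame of stack below 0.0455 m), for 0.1 s.
At the end, for the whole second after the job is handed in: The tray is held still by the fingers, its origin within 50 mm (horizontally) of the pad's and more than 90 mm above the table, tilted less than 0.35 rad; the rest of the stack has stayed within 10 mm; the caliper is closed on the coupon (jaw beyond 0.041) and the coupon is still between its jaws (height (world z) of tray above 0.09 m and horizontal distance between tray and pad below 0.05 m and angle between tray's own z axis and vertical below 0.35 rad and contact force between tray and the fingers above 1 N and linear speed of tray below 0.05 m/s and distance of stack from where it was at the start of the episode below 0.01 m and value of joint jaw above 0.041 m and x of coupon in the frame of caliper between -0.048 and -0.018 m); the arm keeps its last pose, push and grip.
It fails at once if the rest of the stack is lifted or shoved (over 20 mm) (distance of stack from where it was at the start of the episode above 0.02 m).
It fails at once if a bystander is displaced by more than 40 mm (distance of any of glue, tape, marker, mug, brush, gear from where it was at the start of the episode above 0.04 m).
It also fails if it takes over 54 s, if anything falls off the work surface, if the arm or the gripper's body presses on something with over 40 N, if the wrist force passes 120 N, or if a joint passes its speed limit or range.

## Working session

There is one attempt and no reset: what is moved stays moved. The work goes in short steps, Python scripts to look and compute and a tool call to move; the robot and the scene stay as the last step left them, time stands still between calls to the robot, and variables do not carry over. Pictures are saved under pics/ and viewed, and the job is handed in when it is done.

Besides the shell and the picture viewer there is one more tool, called after "Request:" in YAML: its name, and indented under it one key for each argument. drive_tool: Moves the arm, as the interface text tells. Its arguments: {"type":"object","properties":{"plan":{"type":"array","items":{"type":"number"}}},"required":["plan"]}

```bash
mkdir -p pics; ls; python3 - <<'E'
from workcell import status, snapshot
import cv2,pickle
o=status.get_obs();print({k:o[k] for k in('time','position','orientation','width','contact_force')})
for n in('scene','top'):
    s=snapshot(n);pickle.dump(s,open(f'{n}0.pkl','wb'));cv2.imwrite(f'pics/{n}0.png',s['frame'][:,:,::-1]);print(n,s['fx'],s['cx'],s['cy'],s['R'],s['t'])
E
```

```text
pics
{'time': 0.0, 'position': array([0.21507924, 0.47819875, 0.20000877]), 'orientation': array([-3.14131726e+00,  2.31030103e-03,  1.14799618e+00]), 'width': 0.08524179854875516, 'contact_force': array([-0.16772663, -0.29674918,  0.18424638])}
scene 471.67963148023193 320.1128675283296 240.8340936685358 [[ 0.74336566  0.66881637  0.00959994]
 [ 0.53556255 -0.58653788 -0.60757392]
 [-0.40072466  0.45679096 -0.79420512]] [-0.41105198 -0.22642219  1.2375741 ]
top 479.0335511605199 315.7351067818895 234.53456736679206 [[-0.01477925 -0.99987457 -0.00569348]
 [-0.98599144  0.01551969 -0.16607234]
 [ 0.16613987  0.00315929 -0.98609714]] [0.03145484 0.5700693  0.86316532]
```

View pics/scene0.png

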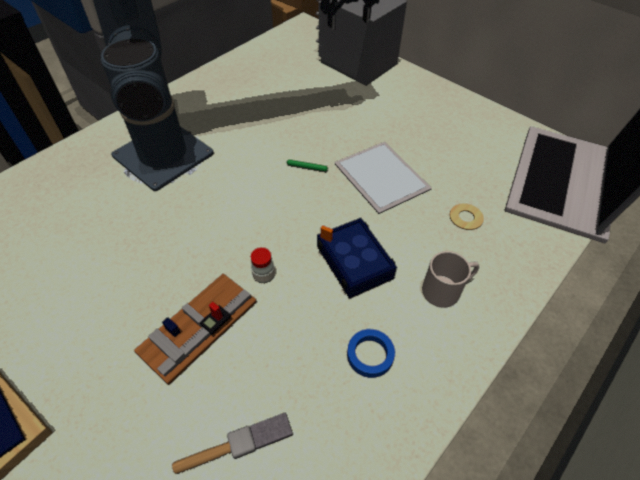

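View pics/top0.png

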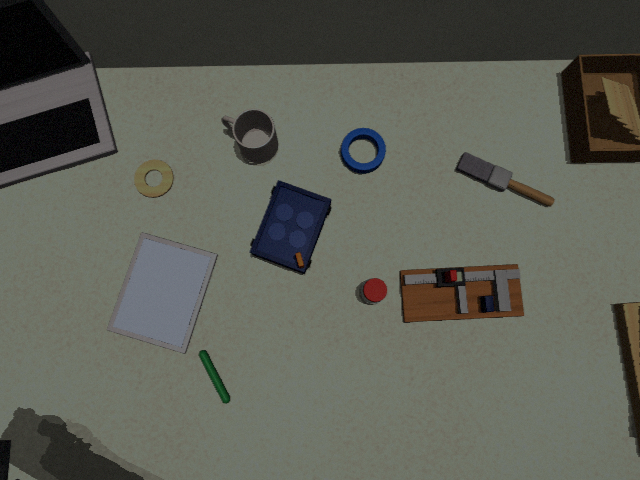

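The scene view (caliper about (195,325), stack (355,255), pad (382,175)) and the top view (caliper (460,292), stack (290,227), tab (299,259), pad (163,292)) show everything. Next I zoom in and measure.

```bash
cat > h.py <<'E'
import numpy as np,cv2,pickle
def load(n):return pickle.load(open(n+'.pkl','rb'))
def ray(s,u,v):
    d=s['R'].T@np.array([(u-s['cx'])/s['fx'],(v-s['cy'])/s['fy'],1]);c=-s['R'].T@s['t'];return c,d
def onz(s,u,v,z):
    c,d=ray(s,u,v);return c+d*(z-c[2])/d[2]
def tri(s1,p1,s2,p2):
    c1,d1=ray(s1,*p1);c2,d2=ray(s2,*p2)
    a=np.linalg.lstsq(np.c_[d1,-d2],c2-c1,rcond=None)[0]
    A=c1+a[0]*d1;B=c2+a[1]*d2;return (A+B)/2,np.linalg.norm(A-B)
def proj(s,X):
    p=s['R']@np.array(X)+s['t'];return p[0]/p[2]*s['fx']+s['cx'],p[1]/p[2]*s['fy']+s['cy']
E
python3 - <<'E'
from h import *
np.set_printoptions(precision=4,suppress=True)
t=load('top0');s=load('scene0')
for n,im,(x,y,w,h) in(('a',t,(385,250,150,90)),('b',t,(235,170,110,110)),('c',s,(120,220,200,170)),('d',s,(305,205,110,100))):
    k=min(800//w,600//h);cv2.imwrite(f'pics/crop_{n}.png',np.clip(cv2.resize(im['frame'][y:y+h,x:x+w,::-1],None,fx=k,fy=k,interpolation=cv2.INTER_CUBIC).astype(float)*1.7,0,255))
    print(n,k)
def masks(im):
    hsv=cv2.cvtColor(im['frame'],cv2.COLOR_RGB2HSV);H,S,V=cv2.split(hsv)
    M=dict(red=((H<5)|(H>174))&(S>170)&(V>80),orange=(H>=5)&(H<18)&(S>200)&(V>130),navy=(H>105)&(H<130)&(S>130)&(V<150),wood=(H>5)&(H<20)&(S>100)&(V>60),white=(H>90)&(H<125)&(S<60)&(S>15)&(V>130))
    for k,m in M.items():
        n,l,st,c=cv2.connectedComponentsWithStats(m.astype(np.uint8))
        for i in range(1,n):
            if st[i,4]>15:
                r=cv2.minAreaRect(np.argwhere(l==i)[:,::-1].astype(np.float32)); print(k,st[i,4],c[i],np.array(r[0]),np.array(r[1]),r[2])
print('top');masks(t);print('scene');masks(s)
E
```

```text
a 5
b 5
c 3
d 6
top
red 59 [453.2712 274.9492] [453.28 274.96] [10.4652  5.374 ] 81.8698959350586
red 411 [374.7981 289.5158] [374.75 289.25] [22.6274 21.9203] 45.0
navy 1008 [362.7609 149.7937] [363. 150.] [44. 44.] 90.0
navy 2671 [286.9188 219.6687] [290.2614 226.3259] [58.872  79.0795] 21.194053649902344
navy 21 [277.8571 261.619 ] [277.7838 261.7973] [12.3299  3.6168] 9.462322235107422
navy 21 [287.6667 264.1905] [287.7 264.6] [ 4.7434 10.4355] 71.56504821777344
navy 60 [490.2833 305.2833] [490.7736 304.2924] [ 7.4175 16.0712] 15.94539737701416
wood 2026 [611.5242 104.3761] [608.9999 102.    ] [60. 96.] 0.0
wood 357 [531.6695 192.1289] [530.9778 192.0503] [48.3286  8.0914] 23.749494552612305
wood 42 [153.2857 194.5952] [154.1528 194.6045] [ 3.3183 22.0905] 84.5596694946289
wood 73 [299.1781 258.9041] [299.1 258.8] [13.5978  5.3759] 71.56504821777344
wood 251 [490.3944 267.5139] [490.4738 267.5014] [ 4.6252 53.2421] 86.98721313476562
wood 155 [416.2258 271.4581] [417.7596 271.2573] [ 6.7977 34.7742] 82.14668273925781
wood 3083 [454.1414 301.3909] [462.3683 300.023 ] [ 37.0752 119.
[... 1149 characters left out ...]
52 [17.1645 72.3816] [18.9618 72.7018] [36.878  10.0132] 58.73626708984375
wood 25 [453.48 208.36] [453.2501 208.25  ] [ 2.1213 11.3137] 45.0
wood 139 [326.0791 232.5827] [326.5 233. ] [14. 11.] 90.0
wood 1072 [215.5215 294.8591] [215.4071 296.3938] [25.9639 49.7641] 48.8140754699707
wood 1311 [182.2082 347.6545] [194.9688 324.9667] [ 47.2375 123.1094] 46.84760665893555
wood 661 [181.4766 328.3207] [179.5 327.5] [28.2843 31.1127] 45.0
wood 1393 [ 21.1055 423.5729] [ 23.5 422.5] [95. 47.] 90.0
wood 657 [200.5997 457.6256] [201.3493 457.4315] [11.353  61.2125] 69.44395446777344[ WARN:0@0.050] global loadsave.cpp:1063 imwrite_ Unsupported depth image for selected encoder is fallbacked to CV_8U.
```

View pics/crop_a.png

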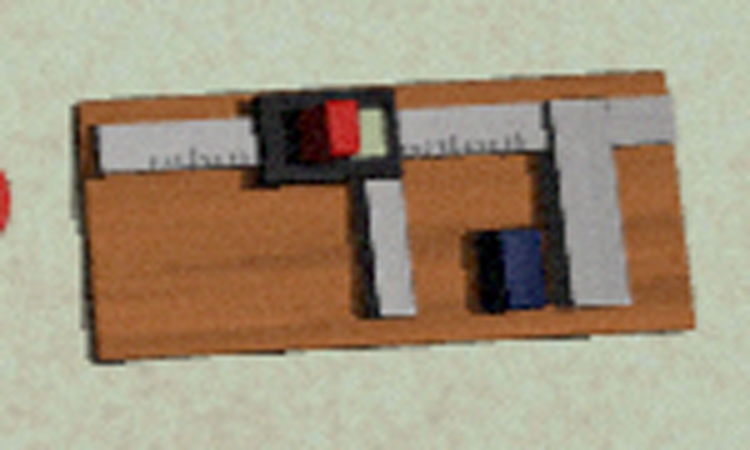

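View pics/crop_b.png

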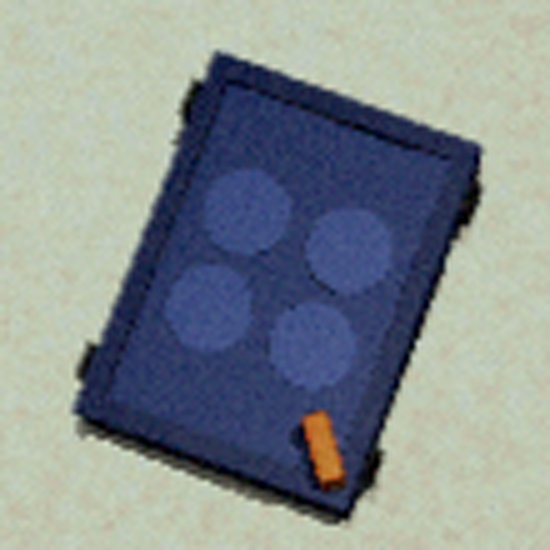

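View pics/crop_c.png

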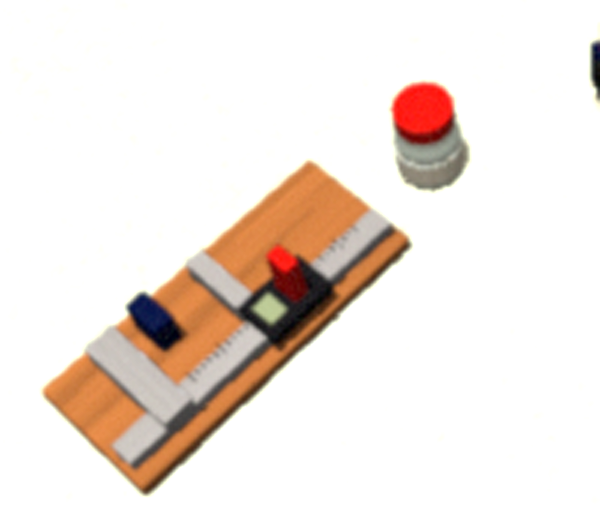

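View pics/crop_d.png

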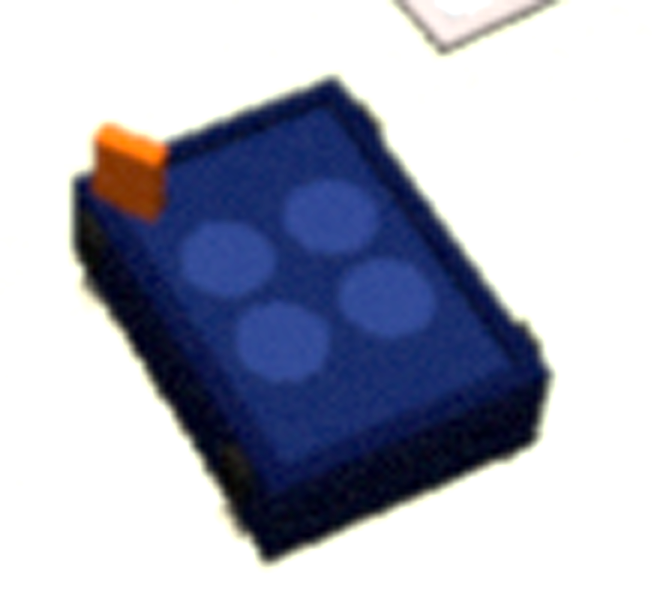

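```bash
python3 - <<'E'
from h import *
np.set_printoptions(precision=4,suppress=True)
t=load('top0');s=load('scene0')
f=lambda p,k,o:(np.array(p)+.5)/k-.5+np.array(o)
A=lambda p:f(p,5,(385,250));B=lambda p:f(p,5,(235,170));C=lambda p:f(p,3,(120,220));D=lambda p:f(p,6,(305,205))
def quad(P,z,im):
    Q=np.array([onz(im,*p,z) for p in P]);print('centre',Q.mean(0),'sides',[np.linalg.norm(Q[i]-Q[(i+1)%4]) for i in range(4)],'angs',[np.arctan2(*(Q[(i+1)%4]-Q[i])[[1,0]]) for i in range(4)]);return Q
print('caliper');quad([A(p) for p in((78,102),(663,72),(693,328),(98,360))],.014,t)
quad([C(p) for p in((310,162),(410,243),(147,492),(45,393))],.014,s)
print('tray');print(quad([B(p) for p in((216,55),(480,152),(350,520),(80,412))],.0485,t))
quad([D(p) for p in((333,80),(548,375),(265,490),(77,178))],.0485,s)
print('pad');quad([(142,234),(217,254),(185,352),(109,329)],.008,t)
quad([(384,143),(430,186),(379,210),(335,163)],.008,s)
print('post',onz(t,*A((342,127)),.077),onz(s,*C((283,254)),.077),tri(t,A((342,127)),s,C((283,254))))
print('tab',onz(t,*B((323,450)),.0805),onz(s,*D((131,144)),.0805),tri(t,B((323,450)),s,D((131,144))))
print('tabaxis',onz(t,*B((313,413)),.0805)-onz(t,*B((333,487)),.0805))
print('tab scene', [onz(s,*D(p),.0805) for p in((100,132),(165,153))])
print('jaws',onz(t,*A((396,250)),.037),'coupon top',onz(t,*A((523,268)),.044))
print('glue',onz(t,374.8,289.4,.07),onz(s,260.4,254,.07))
print('mug',onz(t,254,132,.09),'marker',onz(t,214,376,.016))
E
```

```text
caliper
centre [ 0.4584 -0.2562  0.014 ] sides [np.float64(0.22834353795955545), np.float64(0.09846753633714145), np.float64(0.22822107536511382), np.float64(0.09895741708794027)] angs [np.float64(-1.5348133368713244), np.float64(-3.109607998449359), np.float64(1.6089276630704703), np.float64(0.03324730610047675)]
centre [ 0.4626 -0.2576  0.014 ] sides [np.float64(0.09976652831342334), np.float64(0.22478535764209376), np.float64(0.09911426727357057), np.float64(0.22647750914049916)] angs [np.float64(0.022773160659198394), np.float64(-1.532707587184448), np.float64(-3.101856089501872), np.float64(1.6117140259949583)]
tray
centre [0.5875 0.0697 0.0485] sides [np.float64(0.10919115778569888), np.float64(0.14995017355234286), np.float64(0.11009999490261593), np.float64(0.14796188125074528)] angs [np.float64(-1.9481649162853971), np.float64(2.790680786843203), np.float64(1.1755541036073343), np.float64(-0.3565814928076345)]
[[ 0.6775  0.0947  0.0485]
 [ 0.6372 -0.0068  0.0485]
 [ 0.4964  0.0447  0.0485]
 [ 0.5388  0.1463  0.0485]]
centre [0.59   0.0687 0.0485] sides [np.float64(0.14755319
[... 693 characters left out ...]
oat64(0.15405079497678328)] angs [np.float64(-0.2700410463677736), np.float64(-1.8663617825037644), np.float64(2.869141267312107), np.float64(1.2668233147954504)]
post [ 0.4873 -0.2248  0.077 ] [ 0.4867 -0.2232  0.077 ] (array([ 0.4874, -0.224 ,  0.0788]), np.float64(0.0007482949821219063))
tab [0.5193 0.0534 0.0805] [0.523  0.0519 0.0805] (array([0.5203, 0.0541, 0.0761]), np.float64(0.0014071789337890663))
tabaxis [0.0271 0.007  0.    ]
tab scene [array([0.5114, 0.0486, 0.0805]), array([0.5344, 0.0568, 0.0805])]
jaws [ 0.444  -0.2534  0.037 ] coupon top [ 0.4365 -0.2981  0.044 ]
glue [ 0.4639 -0.0832  0.07  ] [ 0.4624 -0.082   0.07  ]
mug [0.7608 0.1359 0.09  ] marker [0.3095 0.2178 0.016 ]
```

```bash
cat >> h.py <<'E'
from scipy.spatial.transform import Rotation as Ro
def shift(target,yaw=None):
    "mm shift and turn from measured pose, tool axes"
    from workcell import status
    o=status.get_obs();R=Ro.from_euler('xyz',o['orientation']).as_matrix()
    print('t',o['time'],'pos',o['position'],'rpy',o['orientation'],'w',o['width'],'F',o['contact_force'])
    print('shift mm',R.T@(np.array(target)-o['position'])*1000,'turn',None if yaw is None else -(yaw-np.arctan2(R[1,0],R[0,0])))
E
python3 -c "
from h import *
np.set_printoptions(precision=4,suppress=True)
shift([.487,-.224,.12],1.606)"
```

```text
t 0.1 pos [0.2151 0.4782 0.2001] rpy [-3.1413  0.0021  1.148 ] w 0.08561801955646624 F [-0.0038 -0.5953 -0.0292]
shift mm [-528.6596  536.126    81.109 ] turn -0.458021518043527
```

Request:
drive_tool:
  plan: [45,-529,537,81,-0.458,45,-529,537,81,-0.458,45,-529,537,81,-0.458,45,-529,537,81,-0.458,45,-529,537,81,-0.458,45,-529,537,81,-0.458,45,-529,537,81,-0.458,45,-529,537,81,-0.458,45,-529,537,81,-0.458,45,-529,537,81,-0.458,45,-529,537,81,-0.458,45,-529,537,81,-0.458,45,-529,537,81,-0.458,45,-529,537,81,-0.458,45,-529,537,81,-0.458,45,-529,537,81,-0.458,45,-529,537,81,-0.458,45,-529,537,81,-0.458]

```text
time: 1.9
position: [0.4873, -0.2236, 0.1194]
orientation: [-3.14, -0.002, 1.605]
contact_force: [-0.6, -0.1, 0.4]
width: 0.045
```

```bash
python3 - <<'E'
from h import *
from workcell import snapshot
np.set_printoptions(precision=4,suppress=True)
im=[]
for n in('top','scene'):
    s=snapshot(n);pickle.dump(s,open(n+'1.pkl','wb'))
    u,v=map(int,proj(s,[.487,-.224,.06]));c=s['frame'][max(0,v-60):v+60,u-60:u+60,::-1];im.append(cv2.convertScaleAbs(cv2.resize(c,(400,400)),alpha=1.6))
cv2.imwrite('pics/p1.png',np.hstack(im))
shift([.487,-.224,.052],1.606)
E
```

```text
t 2.0 pos [ 0.4877 -0.2228  0.1202] rpy [-3.141  -0.0008  1.607 ] w 0.04473614753867757 F [0.1698 0.7174 0.0149]
shift mm [-1.259  -0.6599 68.1776] turn 0.0010339479494378967
```

View pics/p1.png

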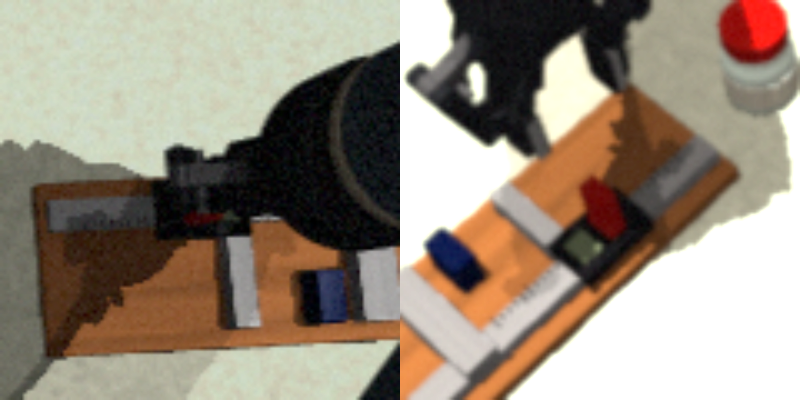

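The gripper is over the red post (left half at about (205,215)), with the fingers straddling it along the beam. I'll descend and pinch.

Request:
drive_tool:
  plan: [45,-1,-1,35,0,45,-1,-1,68,0,45,-1,-1,68,0,0,-1,-1,68,0,0,-1,-1,68,0,0,-1,-1,68,0,0,-1,-1,68,0,0,-1,-1,68,0]

```text
time: 2.8
position: [0.4878, -0.2255, 0.0534]
orientation: [3.14, 0.001, 1.606]
contact_force: [0.0, -0.4, 0.3]
width: 0.0001
```

```bash
python3 - <<'E'
from h import *
from workcell import snapshot
np.set_printoptions(precision=4,suppress=True)
im=[]
for n in('top','scene'):
    s=snapshot(n);pickle.dump(s,open(n+'2.pkl','wb'))
    u,v=map(int,proj(s,[.487,-.224,.06]));c=s['frame'][max(0,v-60):v+60,u-60:u+60,::-1];im.append(cv2.convertScaleAbs(cv2.resize(c,(400,400)),alpha=1.6))
cv2.imwrite('pics/p2.png',np.hstack(im))
shift([.487,-.224,.052],1.606)
E
```

```text
t 2.9 pos [ 0.4874 -0.2253  0.0527] rpy [3.1409 0.0005 1.6059] w -0.0001530971438589692 F [-0.2253 -0.2752  0.4184]
shift mm [ 1.3006 -0.3721  0.714 ] turn -0.00013698431329456362
```

View pics/p2.png

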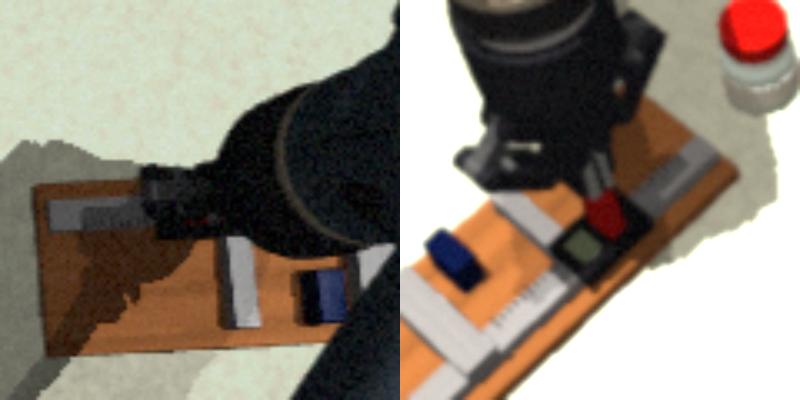

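```bash
python3 - <<'E'
from h import *
im=[]
for k in('1','2'):
    s=load('scene'+k);c=s['frame'][240:340,150:250,::-1];c=cv2.convertScaleAbs(cv2.resize(c,(400,400),interpolation=cv2.INTER_CUBIC),alpha=2.2);im.append(c)
cv2.imwrite('pics/p3.png',np.hstack(im))
for X in([.4874,-.2253,.0527],[.4874,-.2253,.0447],[.487,-.224,.077],[.487,-.224,.037]):
    print(X,(np.array(proj(s,X))-[150,240])*4)
im=[]
for k in('1','2'):
    s=load('top'+k);c=s['frame'][235:335,390:490,::-1];c=cv2.convertScaleAbs(cv2.resize(c,(400,400),interpolation=cv2.INTER_CUBIC),alpha=3);im.append(c)
cv2.imwrite('pics/p4.png',np.hstack(im))
for X in([.4874,-.2253,.0527],[.4874,-.2253,.0447],[.487,-.224,.077],[.487,-.224,.037]):
    print(X,(np.array(proj(s,X))-[390,235])*4)
E
```

```text
[0.4874, -0.2253, 0.0527] [262.29178036 286.58621229]
[0.4874, -0.2253, 0.0447] [265.07094896 294.74126172]
[0.487, -0.224, 0.077] [255.19777616 258.77391167]
[0.487, -0.224, 0.037] [269.23626138 300.21176101]
[0.4874, -0.2253, 0.0527] [238.62734652 164.17823765]
[0.4874, -0.2253, 0.0447] [234.02554319 165.55243084]
[0.487, -0.224, 0.077] [250.29985547 160.77826587]
[0.487, -0.224, 0.037] [226.9742184  167.74005467]
```

View pics/p3.png

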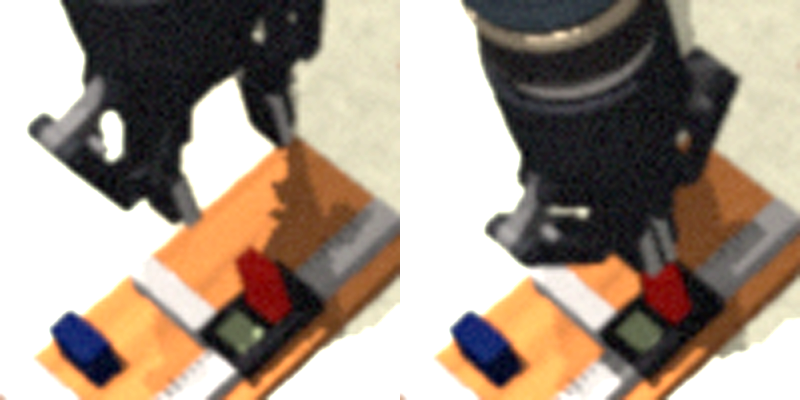

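View pics/p4.png

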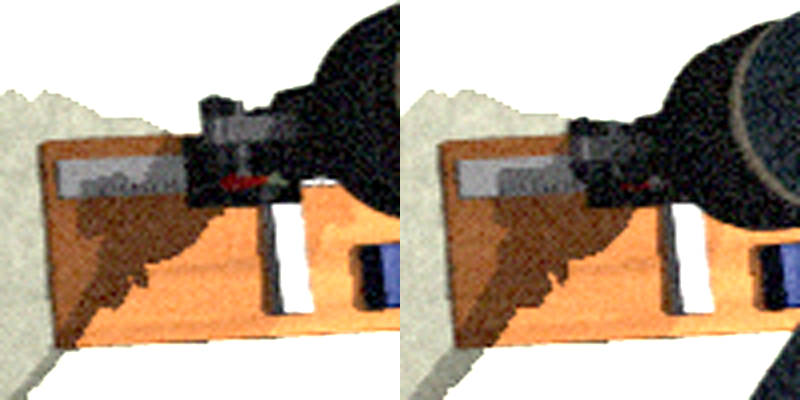

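```bash
python3 - <<'E'
from h import *
s=load('scene1')
for z in(.112,.12,.13,.14):
  for y in(-.2228-.0225,-.2228+.0225):
    print(z,y,[((np.array(proj(s,[x,y,z]))-[150,240])*4).round() for x in(.4767,.4987)])
print(tri(load('top0'),(453.3,275),load('scene0'),(213.8,304.5)))
for z in(.045,.06,.077,.085): print(z,[((np.array(proj(s,[x,-.2253,z]))-[150,240])*4).round() for x in(.4767,.4987)])
E
```

```text
0.112 -0.2453 [array([190., 237.]), array([222., 266.])]
0.112 -0.2003 [array([267., 174.]), array([299., 202.])]
0.12 -0.2453 [array([187., 228.]), array([219., 257.])]
0.12 -0.2003 [array([265., 165.]), array([297., 192.])]
0.13 -0.2453 [array([182., 216.]), array([214., 245.])]
0.13 -0.2003 [array([261., 153.]), array([293., 181.])]
0.14 -0.2453 [array([178., 204.]), array([210., 234.])]
0.14 -0.2003 [array([257., 140.]), array([290., 168.])]
(array([ 0.48743544, -0.2244923 ,  0.0788446 ]), np.float64(0.0007981863296409264))
0.045 [array([250., 281.]), array([281., 309.])]
0.06 [array([245., 266.]), array([275., 293.])]
0.077 [array([239., 248.]), array([270., 275.])]
0.085 [array([236., 239.]), array([267., 267.])]
```

Width 0: the pinch missed. In the scene crop the closed fingertips end near (255,272), about 30 mm higher than the reported TCP height implies, just above the post top. I'll open and go down in small steps, checking force and pictures.

Request:
drive_tool:
  plan: [45,0,0,0,0,45,0,0,0,0,45,0,0,0,0,45,0,0,5,0,45,0,0,10,0,45,0,0,15,0]

```text
time: 3.5
position: [0.4869, -0.2249, 0.0364]
orientation: [-3.141, -0.0, 1.606]
contact_force: [-1.2, -0.6, -0.5]
width: 0.045
```

```bash
cat > look.py <<'E'
import sys
from h import *
from workcell import snapshot
np.set_printoptions(precision=4,suppress=True)
k=sys.argv[1];X=np.array(eval(sys.argv[2]));h=int(sys.argv[3]) if len(sys.argv)>3 else 50
im=[]
for n in('scene','top'):
    s=snapshot(n);pickle.dump(s,open(n+k+'.pkl','wb'))
    u,v=map(int,proj(s,X));u0=min(max(u-h,0),640-2*h);v0=min(max(v-h,0),480-2*h)
    c=s['frame'][v0:v0+2*h,u0:u0+2*h,::-1];im.append(cv2.convertScaleAbs(cv2.resize(c,(400,400),interpolation=cv2.INTER_CUBIC),alpha=2));print(n,'origin',u0,v0,'scale',200/h)
cv2.imwrite(f'pics/{k}.png',np.hstack(im))
shift(X)
E
python3 look.py l3 "[.487,-.224,.06]"
```

```text
scene origin 165 259 scale 4.0
top origin 400 225 scale 4.0
t 3.6 pos [ 0.4861 -0.2244  0.0357] rpy [-3.1395 -0.0015  1.6059] w 0.04519372707388707 F [ 0.1499  0.1038 -0.6996]
shift mm [  0.4512   0.8242 -24.2804] turn None
```

View pics/l3.png

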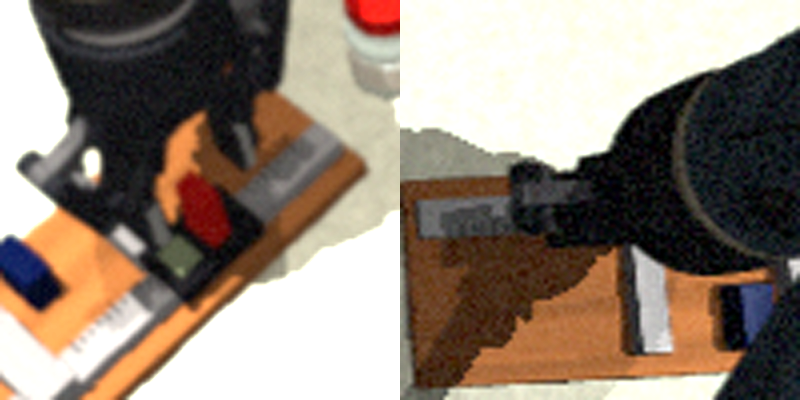

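The fingers now straddle the post: scene crop has tips near (165,240) and (250,160) with the post between, and no force. The reported height reads about 30 mm low against the images. I'll close here, slightly lower.

Request:
drive_tool:
  plan: [45,0,1,6,0,0,0,1,6,0,0,0,1,6,0,0,0,1,6,0,0,0,1,6,0,0,0,1,6,0]

```text
time: 4.2
position: [0.4881, -0.225, 0.0314]
orientation: [3.142, -0.0, 1.606]
contact_force: [-0.5, -0.0, -0.6]
width: 0.0103
```

```bash
python3 look.py l4 "[.487,-.224,.06]"
```

```text
scene origin 165 259 scale 4.0
top origin 400 225 scale 4.0
t 4.3 pos [ 0.4881 -0.225   0.0313] rpy [-3.1416 -0.      1.606 ] w 0.009989171572205998 F [-0.1394  0.5097  0.8983]
shift mm [  1.0107  -1.0509 -28.6562] turn None
```

View pics/l4.png

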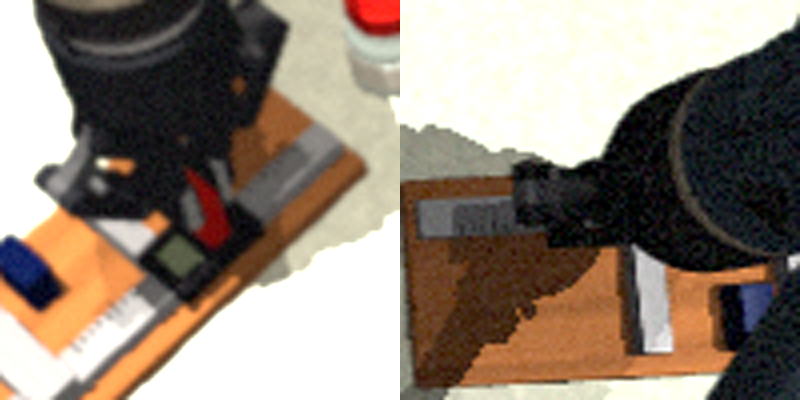

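The fingers pinch the post (width 10 mm; grey pads on both sides of the red at (205,200)). Now I'll slide along tool -x.

Request:
drive_tool:
  plan: [0,-6,0,0,0,0,-14,0,0,0,0,-22,0,0,0,0,-30,0,0,0,0,-36,0,0,0,0,-36,0,0,0]

```text
time: 4.9
position: [0.4895, -0.263, 0.0314]
orientation: [3.141, 0.002, 1.605]
contact_force: [-0.0, -2.3, 0.6]
width: 0.0107
```

```bash
python3 look.py l5 "[.46,-.27,.03]"
```

```text
scene origin 140 274 scale 4.0
top origin 420 241 scale 4.0
t 5.0 pos [ 0.4895 -0.2625  0.0314] rpy [3.1415 0.0023 1.605 ] w 0.010472300747549361 F [-0.4124 -1.3582  0.1778]
shift mm [ -6.5213 -29.7213   1.3785] turn None
```

View pics/l5.png

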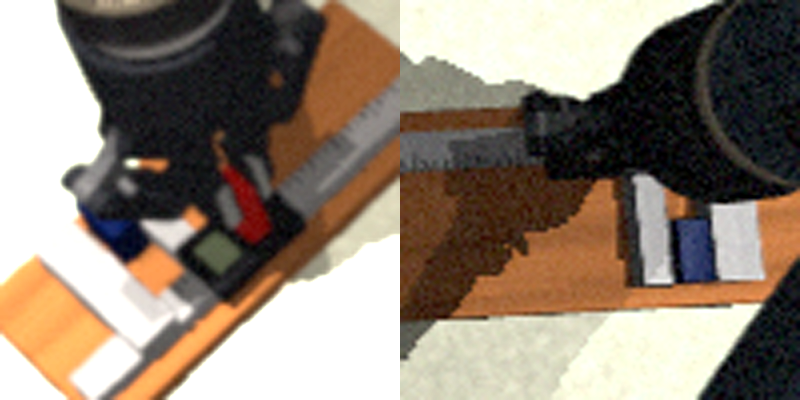

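The jaw is about 2 mm from pinning the coupon (top crop: jaw (655,235), coupon (695,250), fixed jaw (738,240)). Pressing on.

Request:
drive_tool:
  plan: [0,-2,0,0,0,0,-4,0,0,0,0,-6,0,0,0,0,-8,0,0,0,0,-8,0,0,0]

```text
time: 5.5
position: [0.4896, -0.2668, 0.0313]
orientation: [3.141, -0.004, 1.607]
contact_force: [-1.3, 6.5, 4.5]
width: 0.0104
```

Request:
drive_tool:
  plan: [0,-3,0,0,0,0,-6,0,0,0,0,-6,0,0,0,0,-6,0,0,0]

```text
time: 5.9
position: [0.4897, -0.2667, 0.0314]
orientation: [3.141, -0.016, 1.61]
contact_force: [-2.0, 18.5, 9.5]
width: 0.0103
```

```bash
python3 look.py l6 "[.46,-.27,.03]"
```

```text
scene origin 140 274 scale 4.0
top origin 420 241 scale 4.0
t 6.0 pos [ 0.4897 -0.2667  0.0313] rpy [ 3.141  -0.0155  1.6097] w 0.010218078897157925 F [-2.2668 19.7429 10.8042]
shift mm [ -2.197  -29.7844   1.2829] turn None
```

View pics/l6.png

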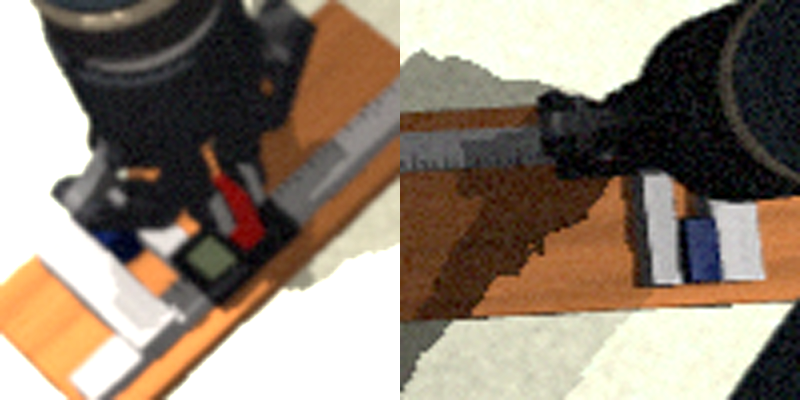

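The coupon (700,250) is pinned between the jaws, with 19 N reaction, so the jaw has pressed. I'll unload, open and rise.

Request:
drive_tool:
  plan: [0,3,0,0,0,0,6,0,0,0,0,6,0,0,0,45,6,0,0,0,45,6,0,0,0,45,6,0,0,0,45,6,0,-30,0,45,6,0,-75,0,45,6,0,-120,0,45,6,0,-120,0]

```text
time: 7.0
position: [0.4936, -0.2725, 0.1597]
orientation: [3.13, 0.01, 1.605]
contact_force: [0.3, -0.4, 0.8]
width: 0.0449
```

```bash
python3 look.py l7 "[.46,-.27,.03]"; python3 -c "
from h import *
shift([.520,.053,.11],1.829)"
```

```text
scene origin 140 274 scale 4.0
top origin 420 241 scale 4.0
t 7.1 pos [ 0.4909 -0.2705  0.1533] rpy [3.1379 0.0034 1.6054] w 0.04474479305123141 F [-0.5701  0.3568 -0.8028]
shift mm [  1.9874 -31.353  123.2172] turn None
t 7.1 pos [ 0.4909299  -0.27049457  0.15333909] rpy [3.13787112 0.00341985 1.60543931] w 0.04474479305123141 F [-0.57010888  0.356767   -0.80278886]
shift mm [322.43992428  40.09976559  42.38616481] turn -0.22356069338684703
```

View pics/l7.png

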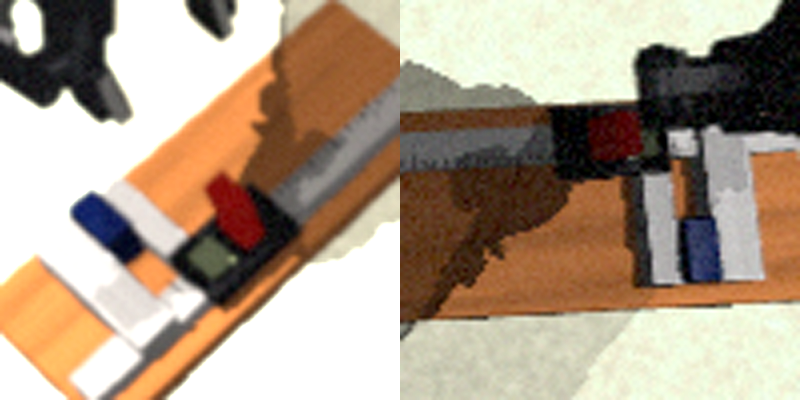

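Jaw closed and released; the coupon is still clamped at (700,250). Moving over the tab.

Request:
drive_tool:
  plan: [40,322,40,33,-0.224,40,322,40,33,-0.224,40,322,40,33,-0.224,40,322,40,33,-0.224,40,322,40,33,-0.224,40,322,40,33,-0.224,40,322,40,33,-0.224,40,322,40,33,-0.224,40,322,40,33,-0.224]

```text
time: 8.0
position: [0.5171, 0.0543, 0.1162]
orientation: [-3.138, -0.0, 1.831]
contact_force: [0.1, 0.5, 0.3]
width: 0.0402
```

```bash
python3 look.py l8 "[.53,.056,.08]"; python3 -c "
from h import *
shift([.520,.053,.04],1.829)"
```

```text
scene origin 280 179 scale 4.0
top origin 247 203 scale 4.0
t 8.1 pos [0.5178 0.0531 0.1172] rpy [-3.1398  0.0002  1.8287] w 0.03966839044352765 F [-0.7791 -0.1189  0.0684]
shift mm [-0.3211 12.623  37.1877] turn None
t 8.1 pos [0.51777592 0.05311457 0.11721036] rpy [-3.13978497e+00  1.86042978e-04  1.82871556e+00] w 0.03966839044352765 F [-0.77912074 -0.11894159  0.0684455 ]
shift mm [-0.66370734  2.26085527 77.20652506] turn -0.00028444032876406844
```

View pics/l8.png

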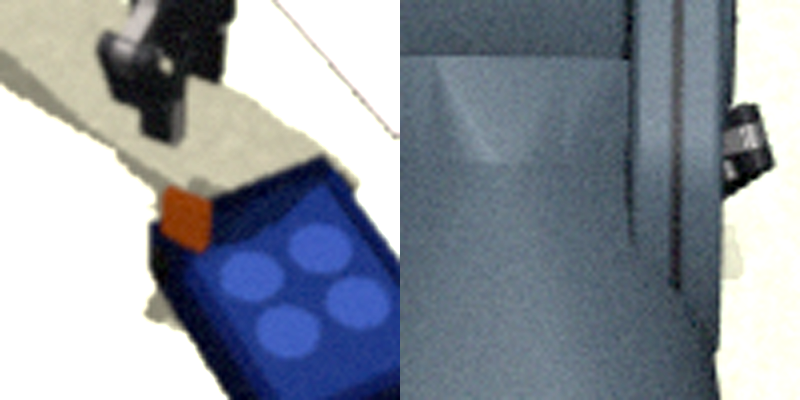

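```bash
python3 - <<'E'
from h import *
s=load('scenel8')
T=np.array([.518,.053]);jx=np.array([-.255,.967]);jy=np.array([.967,.255])
for z in(.109,.12,.13,.14,.15):
  print(z,[((np.array(proj(s,[*(T-jx*a+jy*b),z]))-[280,179])*4).round().tolist() for a in(.02,.03) for b in(-.011,.011)])
E
```

```text
0.109 [[144.0, 176.0], [182.0, 192.0], [135.0, 190.0], [174.0, 205.0]]
0.12 [[144.0, 162.0], [183.0, 178.0], [135.0, 176.0], [174.0, 191.0]]
0.13 [[144.0, 149.0], [183.0, 165.0], [135.0, 163.0], [174.0, 179.0]]
0.14 [[144.0, 136.0], [184.0, 152.0], [135.0, 150.0], [174.0, 166.0]]
0.15 [[144.0, 123.0], [184.0, 139.0], [135.0, 136.0], [175.0, 152.0]]
```

The fingers are centred over the tab in direction (scene crop: finger tip (160,138), tab (187,218)), and the tip height again reads about 30 mm above the reported one. Descending in two stages.

Request:
drive_tool:
  plan: [40,-1,2,30,0,40,-1,2,55,0,40,-1,2,66,0,40,-1,2,77,0,40,-1,2,77,0]

```text
time: 8.6
position: [0.5195, 0.0531, 0.0399]
orientation: [-3.139, -0.001, 1.829]
contact_force: [-0.0, -0.3, 0.7]
width: 0.0398
```

```bash
python3 look.py l9 "[.53,.056,.08]"
```

```text
scene origin 280 179 scale 4.0
top origin 247 203 scale 4.0
t 8.7 pos [0.521  0.0534 0.0419] rpy [3.1406 0.0004 1.8294] w 0.03995734508748536 F [ 0.5936  0.0898 -0.5596]
shift mm [  0.2097   9.3605 -38.05  ] turn None
```

View pics/l9.png

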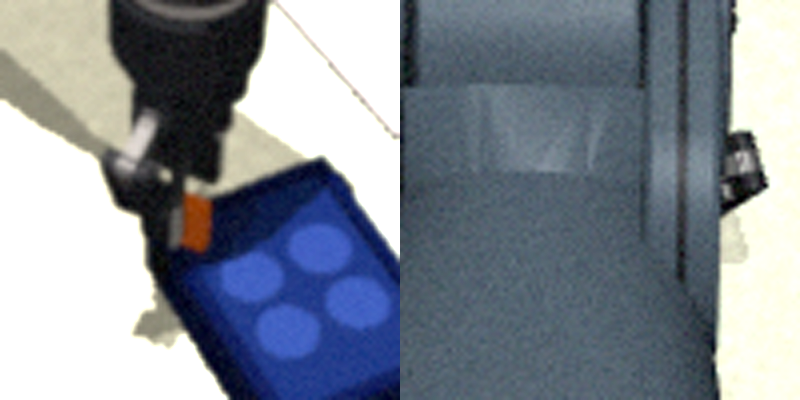

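The near finger (170,225) stands alongside the tab (197,222) without contact. Closing.

Request:
drive_tool:
  plan: [0,0,0,0,0,0,0,0,0,0,0,0,0,0,0,0,0,0,0,0,0,0,0,0,0]

```text
time: 9.2
position: [0.5215, 0.0538, 0.0427]
orientation: [3.139, 0.001, 1.83]
contact_force: [-0.5, 0.4, 5.2]
width: 0.0077
```

```bash
python3 look.py l10 "[.57,.066,.06]" 60
```

```text
scene origin 287 182 scale 3.3333333333333335
top origin 232 174 scale 3.3333333333333335
t 9.3 pos [0.5215 0.0538 0.0427] rpy [3.1392 0.0007 1.8303] w 0.007521761918559661 F [-0.2581 -1.1783  5.4126]
shift mm [ -0.6893  50.0314 -17.1826] turn None
```

View pics/l10.png

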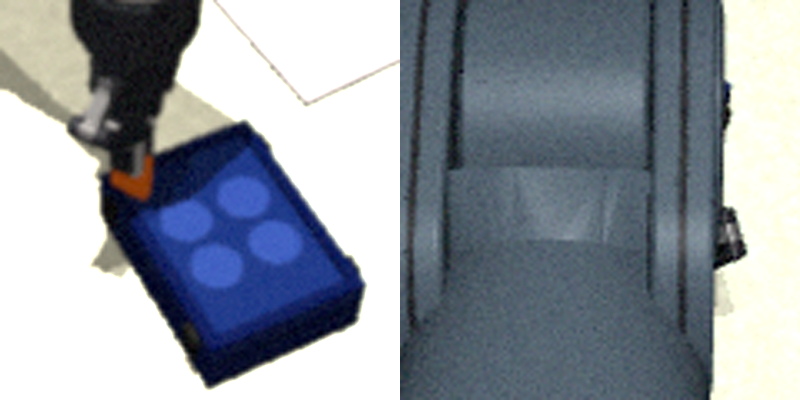

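Tab gripped (width 7.7 mm); the fingers hold its upper part, with orange showing at (135,180). I'll raise it a little to see whether it pivots.

Request:
drive_tool:
  plan: [0,0,0.5,-2,0,0,0,1,-4,0,0,0,1.5,-7,0,0,0,2,-10,0,0,0,2,-10,0]

```text
time: 9.8
position: [0.5214, 0.0543, 0.0509]
orientation: [-3.139, -0.001, 1.83]
contact_force: [0.1, -0.1, -5.2]
width: 0.0079
```

```bash
python3 look.py l11 "[.57,.066,.06]" 60
```

```text
scene origin 287 182 scale 3.3333333333333335
top origin 232 174 scale 3.3333333333333335
t 9.9 pos [0.5214 0.0543 0.0507] rpy [-3.1394 -0.0007  1.83  ] w 0.007833725903988809 F [-1.0804  0.0706 -4.3541]
shift mm [-1.1918 49.9691 -9.3654] turn None
```

View pics/l11.png

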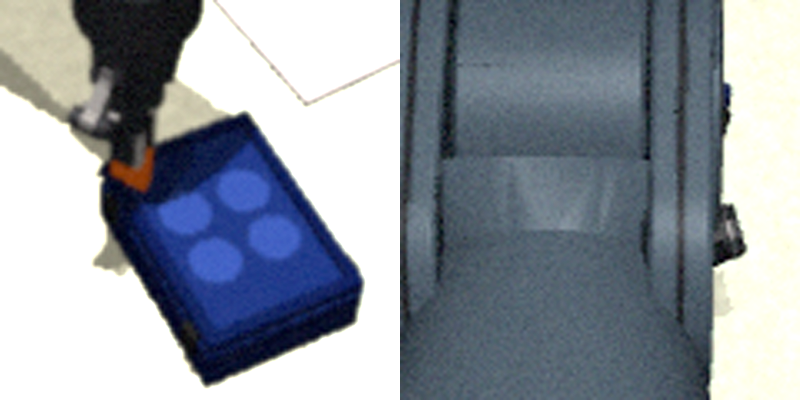

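The tray rose nearly level: the circles moved about 7 px on the tab side and 6 px on the far side. The pinch is too stiff in torsion to let it pivot. I'll set it back down, then regrip higher and more lightly by commanding a width just under the tab thickness, so it can turn in the pads.

Request:
drive_tool:
  plan: [0,0,-1,5,0,0,0,-2,10,0,0,0,-2,12,0,0,0,-2,12,0,25,0,-2,12,0,25,0,-2,10,0,25,0,-2,7,0,25,0,-2,5,0]

```text
time: 10.7
position: [0.5207, 0.0538, 0.0463]
orientation: [3.141, -0.0, 1.83]
contact_force: [-0.5, 0.1, 0.4]
width: 0.0247
```

```bash
python3 look.py l12 "[.57,.066,.06]" 60
```

```text
scene origin 287 182 scale 3.3333333333333335
top origin 232 174 scale 3.3333333333333335
t 10.8 pos [0.5207 0.0538 0.0463] rpy [3.1413 0.     1.83  ] w 0.02496734168689658 F [-0.9486  0.8213  0.3808]
shift mm [ -0.8446  50.7546 -13.6979] turn None
```

View pics/l12.png

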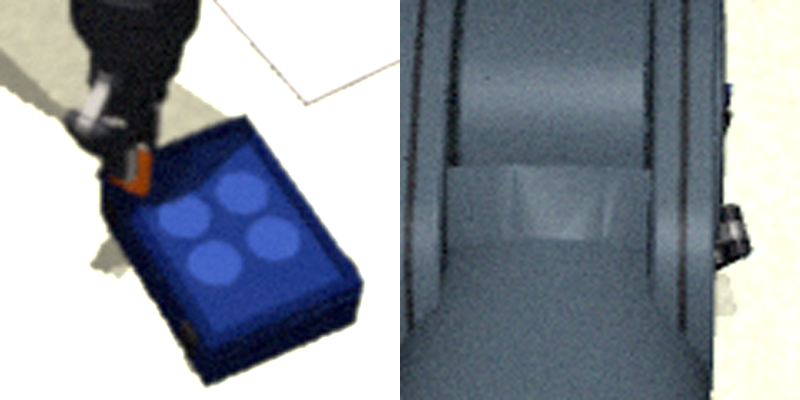

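```bash
cat > circ.py <<'E'
from h import *
import sys
ref=None
for k in sys.argv[1:]:
    s=load('scene'+k);g=s['frame'].astype(int)
    bl=g[...,2];m=((bl>95)&(g[...,0]<75)).astype(np.uint8);m[:200]=0;m[:, :310]=0;m[320:]=0;m[:,420:]=0
    m=cv2.morphologyEx(m,cv2.MORPH_OPEN,np.ones((3,3),np.uint8))
    n,l,st,c=cv2.connectedComponentsWithStats(m)
    q=[(round(x,1),round(y,1),a) for (x,y),a in zip(c[1:],st[1:,4]) if a>50]
    print(k,sorted(q))
E
python3 circ.py 0 l8 l10 l11 l12
```

```text
0 []
l8 []
l10 [(np.float64(342.6), np.float64(247.7), np.int32(91)), (np.float64(351.4), np.float64(261.5), np.int32(105)), (np.float64(359.5), np.float64(240.7), np.int32(107)), (np.float64(368.9), np.float64(254.3), np.int32(117))]
l11 [(np.float64(342.3), np.float64(246.3), np.int32(92)), (np.float64(351.0), np.float64(259.9), np.int32(128)), (np.float64(359.6), np.float64(238.8), np.int32(112)), (np.float64(368.9), np.float64(253.0), np.int32(108))]
l12 [(np.float64(342.0), np.float64(247.1), np.int32(111)), (np.float64(350.8), np.float64(260.5), np.int32(126)), (np.float64(359.2), np.float64(239.4), np.int32(106)), (np.float64(368.5), np.float64(253.3), np.int32(121))]
```

Request:
drive_tool:
  plan: [9,0,0,0,0,9,0,0,0,0,9,0,0,0,0,9,0,0,0,0]

```text
time: 11.2
position: [0.5205, 0.0538, 0.046]
orientation: [-3.142, 0.0, 1.83]
contact_force: [0.7, -1.1, -0.6]
width: 0.0093
```

Request:
drive_tool:
  plan: [8.7,0,0.3,-2,0,8.7,0,0.6,-4,0,8.7,0,1,-6,0,8.7,0,1.5,-9,0,8.7,0,2,-12,0,8.7,0,2,-12,0]

```text
time: 11.8
position: [0.5228, 0.0545, 0.059]
orientation: [3.141, -0.0, 1.83]
contact_force: [0.2, -0.5, -1.5]
width: 0.0091
```

```bash
python3 look.py l13 "[.57,.066,.06]" 60; python3 circ.py l10 l12 l13
```

```text
scene origin 287 182 scale 3.3333333333333335
top origin 232 174 scale 3.3333333333333335
t 11.9 pos [0.5225 0.0545 0.0586] rpy [ 3.1412 -0.0001  1.8303] w 0.009140903311506687 F [-0.0451 -0.2841 -1.151 ]
shift mm [-1.0257 48.8689 -1.4144] turn None
l10 [(np.float64(342.6), np.float64(247.7), np.int32(91)), (np.float64(351.4), np.float64(261.5), np.int32(105)), (np.float64(359.5), np.float64(240.7), np.int32(107)), (np.float64(368.9), np.float64(254.3), np.int32(117))]
l12 [(np.float64(342.0), np.float64(247.1), np.int32(111)), (np.float64(350.8), np.float64(260.5), np.int32(126)), (np.float64(359.2), np.float64(239.4), np.int32(106)), (np.float64(368.5), np.float64(253.3), np.int32(121))]
l13 [(np.float64(343.3), np.float64(244.0), np.int32(88)), (np.float64(351.8), np.float64(257.9), np.int32(112)), (np.float64(360.3), np.float64(236.7), np.int32(101)), (np.float64(369.4), np.float64(250.9), np.int32(120))]
```

View pics/l13.png

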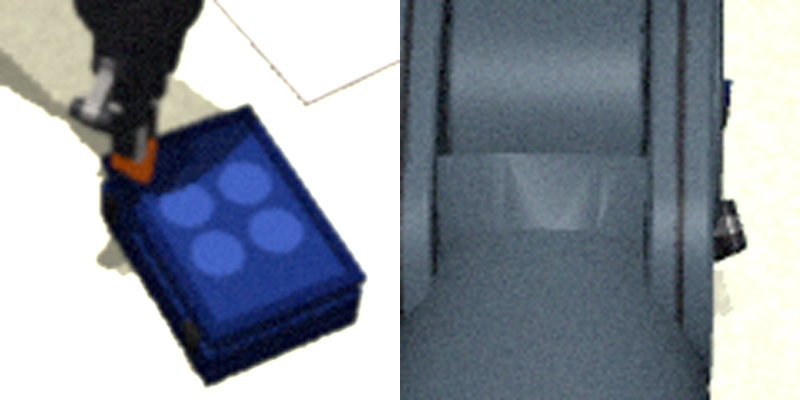

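The tray came up almost level again, and the -1.5 N is its whole weight, so the cheeks have let go. The light grip still locks rotation. I'll loosen the fingers gradually so gravity swings the far corner down onto the stack.

Request:
drive_tool:
  plan: [9.1,0,0,0,0,9.1,0,0,0,0,9.3,0,0,0,0,9.3,0,0,0,0]

```text
time: 12.3
position: [0.5223, 0.0543, 0.0581]
orientation: [-3.141, -0.0, 1.83]
contact_force: [-0.0, -0.6, -1.6]
width: 0.0094
```

```bash
python3 look.py l14 "[.57,.066,.06]" 60; python3 circ.py l10 l12 l13 l14
```

```text
scene origin 287 182 scale 3.3333333333333335
top origin 232 174 scale 3.3333333333333335
t 12.4 pos [0.5224 0.0543 0.0582] rpy [-3.1415 -0.      1.83  ] w 0.009247051955759455 F [-0.4312  0.0396 -1.6963]
shift mm [-0.8881 49.0197 -1.8489] turn None
l10 [(np.float64(342.6), np.float64(247.7), np.int32(91)), (np.float64(351.4), np.float64(261.5), np.int32(105)), (np.float64(359.5), np.float64(240.7), np.int32(107)), (np.float64(368.9), np.float64(254.3), np.int32(117))]
l12 [(np.float64(342.0), np.float64(247.1), np.int32(111)), (np.float64(350.8), np.float64(260.5), np.int32(126)), (np.float64(359.2), np.float64(239.4), np.int32(106)), (np.float64(368.5), np.float64(253.3), np.int32(121))]
l13 [(np.float64(343.3), np.float64(244.0), np.int32(88)), (np.float64(351.8), np.float64(257.9), np.int32(112)), (np.float64(360.3), np.float64(236.7), np.int32(101)), (np.float64(369.4), np.float64(250.9), np.int32(120))]
l14 [(np.float64(342.8), np.float64(244.1), np.int32(96)), (np.float64(351.4), np.float64(257.7), np.int32(117)), (np.float64(359.4), np.float64(236.9), np.int32(115)), (np.float64(369.0), np.float64(251.1), np.int32(120))]
```

View pics/l14.png

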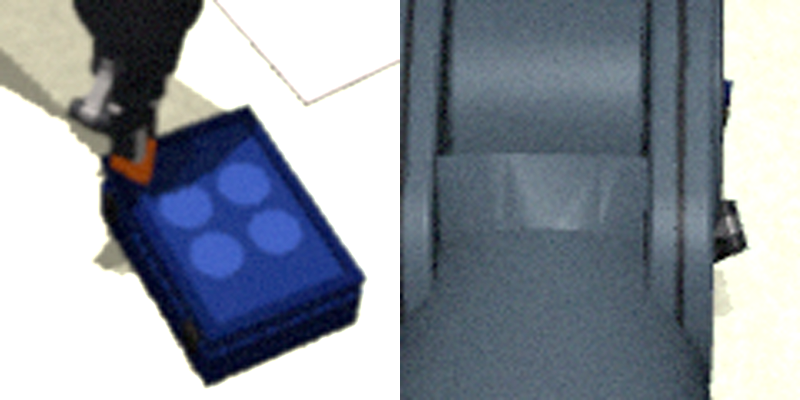

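Same picture, no sag yet (circles unchanged). Loosening further.

Request:
drive_tool:
  plan: [9.5,0,0,0,0,9.5,0,0,0,0,9.7,0,0,0,0,9.7,0,0,0,0]

```text
time: 12.8
position: [0.5225, 0.0543, 0.0583]
orientation: [3.141, 0.0, 1.83]
contact_force: [-0.4, 0.8, -1.3]
width: 0.0097
```

```bash
python3 look.py l15 "[.57,.066,.06]" 60; python3 circ.py l14 l15
```

```text
scene origin 287 182 scale 3.3333333333333335
top origin 232 174 scale 3.3333333333333335
t 12.9 pos [0.5225 0.0543 0.0583] rpy [3.1414 0.0001 1.83  ] w 0.009886367526431976 F [-0.5576 -0.3321 -0.9966]
shift mm [-0.8458 48.9172 -1.7098] turn None
l14 [(np.float64(342.8), np.float64(244.1), np.int32(96)), (np.float64(351.4), np.float64(257.7), np.int32(117)), (np.float64(359.4), np.float64(236.9), np.int32(115)), (np.float64(369.0), np.float64(251.1), np.int32(120))]
l15 [(np.float64(342.5), np.float64(244.4), np.int32(92)), (np.float64(351.2), np.float64(258.4), np.int32(120)), (np.float64(359.3), np.float64(237.2), np.int32(103)), (np.float64(368.8), np.float64(251.4), np.int32(111))]
```

Request:
drive_tool:
  plan: [9.8,0,0,0,0,9.8,0,0.4,-2,0,9.8,0,0.8,-4,0,9.8,0,1.2,-6,0,9.8,0,1.2,-6,0]

```text
time: 13.4
position: [0.524, 0.0546, 0.0648]
orientation: [3.141, 0.0, 1.83]
contact_force: [-0.2, -0.6, -1.5]
width: 0.01
```

```bash
python3 look.py l16 "[.57,.066,.06]" 60; python3 circ.py l14 l15 l16
```

```text
scene origin 287 182 scale 3.3333333333333335
top origin 232 174 scale 3.3333333333333335
t 13.5 pos [0.5238 0.0546 0.0644] rpy [3.1411 0.0001 1.83  ] w 0.00999092060287428 F [-0.2319 -0.3622 -0.4917]
shift mm [-0.8326 47.56    4.4506] turn None
l14 [(np.float64(342.8), np.float64(244.1), np.int32(96)), (np.float64(351.4), np.float64(257.7), np.int32(117)), (np.float64(359.4), np.float64(236.9), np.int32(115)), (np.float64(369.0), np.float64(251.1), np.int32(120))]
l15 [(np.float64(342.5), np.float64(244.4), np.int32(92)), (np.float64(351.2), np.float64(258.4), np.int32(120)), (np.float64(359.3), np.float64(237.2), np.int32(103)), (np.float64(368.8), np.float64(251.4), np.int32(111))]
l16 [(np.float64(342.1), np.float64(243.4), np.int32(91)), (np.float64(350.5), np.float64(257.5), np.int32(130)), (np.float64(358.6), np.float64(236.5), np.int32(99)), (np.float64(367.9), np.float64(251.5), np.int32(111))]
```

View pics/l16.png

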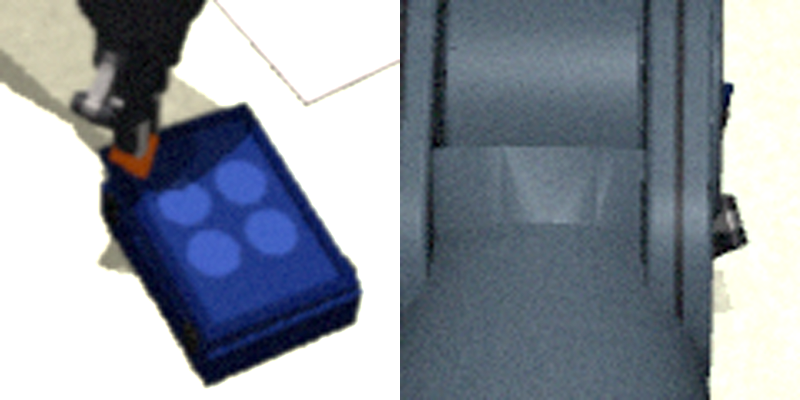

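It pivots now: the near-tab circle rose 1 px while the far one stayed, and the far corner is at (357,290). Raising further at the same light grip.

Request:
drive_tool:
  plan: [9.8,0,0.4,-2,0,9.8,0,0.8,-4,0,9.8,0,1.2,-6,0,9.8,0,1.6,-8,0,9.8,0,2,-10,0,9.8,0,2,-10,0]

```text
time: 14.1
position: [0.5258, 0.0551, 0.0746]
orientation: [3.141, 0.0, 1.83]
contact_force: [-0.5, -0.5, -0.8]
width: 0.01
```

```bash
python3 look.py l17 "[.57,.066,.06]" 60; python3 circ.py l10 l16 l17
```

```text
scene origin 287 182 scale 3.3333333333333335
top origin 232 174 scale 3.3333333333333335
t 14.2 pos [0.5256 0.0551 0.0743] rpy [3.1415 0.     1.83  ] w 0.009963279914513705 F [ 0.613   0.4496 -1.948 ]
shift mm [-0.8624 45.7258 14.3192] turn None
l10 [(np.float64(342.6), np.float64(247.7), np.int32(91)), (np.float64(351.4), np.float64(261.5), np.int32(105)), (np.float64(359.5), np.float64(240.7), np.int32(107)), (np.float64(368.9), np.float64(254.3), np.int32(117))]
l16 [(np.float64(342.1), np.float64(243.4), np.int32(91)), (np.float64(350.5), np.float64(257.5), np.int32(130)), (np.float64(358.6), np.float64(236.5), np.int32(99)), (np.float64(367.9), np.float64(251.5), np.int32(111))]
l17 [(np.float64(341.7), np.float64(241.3), np.int32(78)), (np.float64(350.3), np.float64(255.8), np.int32(128)), (np.float64(358.1), np.float64(234.6), np.int32(89)), (np.float64(367.9), np.float64(250.0), np.int32(113))]
```

View pics/l17.png

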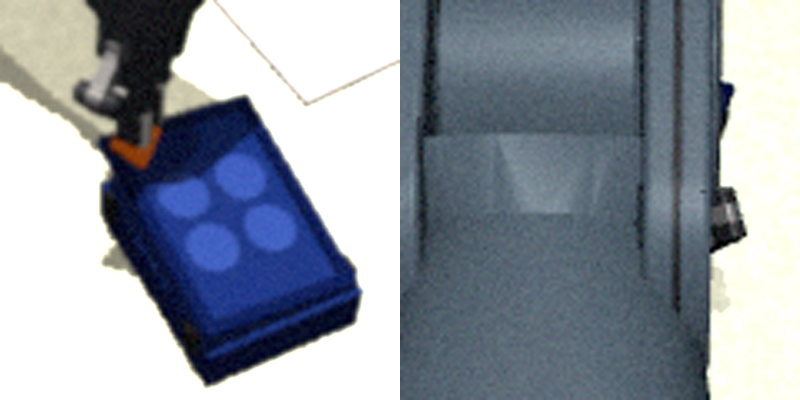

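```bash
python3 - <<'E'
from h import *
im=[]
for k in('0','l17'):
    s=load('scene'+k);c=s['frame'][225:305,330:410,::-1];im.append(cv2.convertScaleAbs(cv2.resize(c,(400,400),interpolation=cv2.INTER_CUBIC),alpha=3 if k=='0' else 2.6))
cv2.imwrite('pics/far.png',np.hstack(im))
s=load('scene0')
th=-.375;Rz=np.array([[np.cos(th),-np.sin(th)],[np.sin(th),np.cos(th)]])
for p in((.075,.055),(.075,-.055)):
  xy=np.array([.5885,.0693])+Rz@p
  for z in(0,.0395,.0485,.055): print(p,z,((np.array(proj(s,[*xy,z]))-[330,225])*5).round())
E
```

```text
(0.075, 0.055) 0 [314. 272.]
(0.075, 0.055) 0.0395 [327. 220.]
(0.075, 0.055) 0.0485 [330. 208.]
(0.075, 0.055) 0.055 [332. 199.]
(0.075, -0.055) 0 [ 88. 371.]
(0.075, -0.055) 0.0395 [ 94. 321.]
(0.075, -0.055) 0.0485 [ 95. 309.]
(0.075, -0.055) 0.055 [ 96. 300.]
```

View pics/far.png

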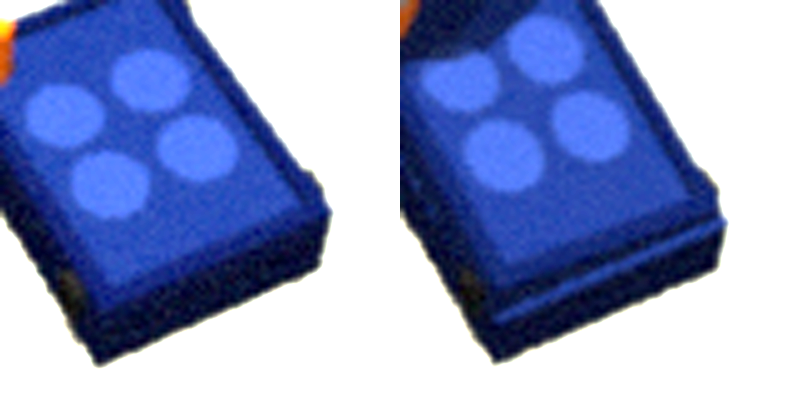

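The tray is clearly tilted now: the stack's lip strip shows from (725,218) to (495,318), and the tray's far corner is near (717,195), shifted a few mm back. I want margin, so I'll raise a bit more, nudge toward the far corner, and loosen slightly so it rests.

Request:
drive_tool:
  plan: [9.8,0,1,-2,0,9.8,0,2,-4,0,9.8,0,3,-6,0,9.9,0,4,-6,0,9.9,0,4,-6,0,10,0,4,-6,0,10,0,4,-6,0]

```text
time: 14.9
position: [0.5296, 0.0561, 0.0804]
orientation: [3.141, 0.0, 1.83]
contact_force: [0.1, -0.5, -0.2]
width: 0.0099
```

```bash
python3 look.py l18 "[.57,.066,.06]" 60; python3 circ.py l10 l17 l18;python3 - <<'E'
from h import *
im=[]
for k in('l17','l18'):
    s=load('scene'+k);c=s['frame'][225:305,330:410,::-1];im.append(cv2.convertScaleAbs(cv2.resize(c,(400,400),interpolation=cv2.INTER_CUBIC),alpha=2.6))
    c=s['frame'][205:285,305:385,::-1];im.append(cv2.convertScaleAbs(cv2.resize(c,(400,300),interpolation=cv2.INTER_CUBIC),alpha=2.6))
cv2.imwrite('pics/far2.png',np.vstack([np.hstack([im[0],im[2]]),np.hstack([im[1],im[3]])])[:600])
E
```

```text
scene origin 287 182 scale 3.3333333333333335
top origin 232 174 scale 3.3333333333333335
t 15.0 pos [0.5296 0.0561 0.0804] rpy [3.1412 0.0001 1.83  ] w 0.00985613584814229 F [ 0.6367 -0.0956 -0.1168]
shift mm [-0.8413 41.6093 20.4218] turn None
l10 [(np.float64(342.6), np.float64(247.7), np.int32(91)), (np.float64(351.4), np.float64(261.5), np.int32(105)), (np.float64(359.5), np.float64(240.7), np.int32(107)), (np.float64(368.9), np.float64(254.3), np.int32(117))]
l17 [(np.float64(341.7), np.float64(241.3), np.int32(78)), (np.float64(350.3), np.float64(255.8), np.int32(128)), (np.float64(358.1), np.float64(234.6), np.int32(89)), (np.float64(367.9), np.float64(250.0), np.int32(113))]
l18 [(np.float64(351.9), np.float64(259.6), np.int32(54)), (np.float64(357.9), np.float64(239.6), np.int32(76)), (np.float64(366.7), np.float64(253.3), np.int32(72))]
```

View pics/far2.png

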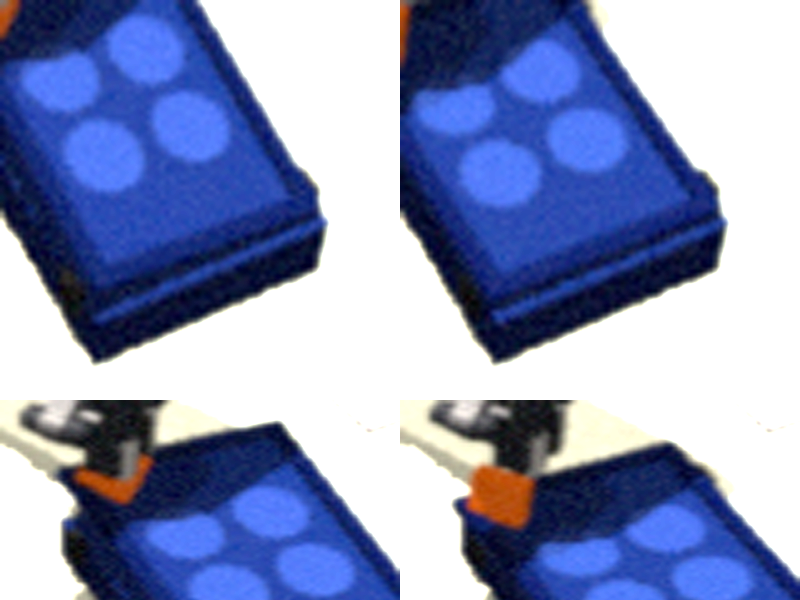

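The tab slipped out: F is about 0 and the full orange block shows below the fingers in the right crops. The tray fell back onto the stack a few mm off. I'll back up, remeasure the tray and regrip.

Request:
drive_tool:
  plan: [25,0,0,-20,0,40,0,-50,-40,0,40,0,-100,-60,0,40,0,-150,-60,0,40,0,-180,-60,0]

```text
time: 15.5
position: [0.3539, 0.0096, 0.1413]
orientation: [3.14, 0.001, 1.83]
contact_force: [-0.2, -0.6, 0.4]
width: 0.04
```

```bash
python3 look.py l19 "[.58,.066,.06]" 60
```

```text
scene origin 291 185 scale 3.3333333333333335
top origin 232 168 scale 3.3333333333333335
t 15.6 pos [0.3519 0.0096 0.1404] rpy [-3.141   0.0003  1.8284] w 0.04002955217676431 F [0.5864 0.1175 0.4991]
shift mm [ -3.5767 234.9338  80.279 ] turn None
```

View pics/l19.png

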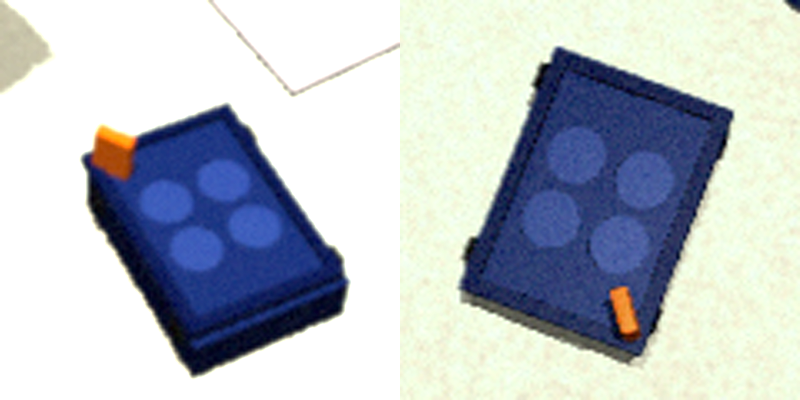

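```bash
python3 - <<'E'
from h import *
np.set_printoptions(precision=4,suppress=True)
t0,t=load('top0'),load('topl19');s0,s=load('scene0'),load('scenel19')
def tabc(im,box):
    H,S,V=cv2.split(cv2.cvtColor(im['frame'],cv2.COLOR_RGB2HSV));m=((H>4)&(H<20)&(S>150)&(V>90));y0,y1,x0,x1=box;mm=np.zeros_like(m);mm[y0:y1,x0:x1]=m[y0:y1,x0:x1]
    return np.argwhere(mm)[:,::-1].mean(0),mm.sum()
print('tab top',tabc(t0,(240,280,280,320)),tabc(t,(240,280,280,320)))
print('tab scene',tabc(s0,(220,245,315,340)),tabc(s,(215,245,310,340)))
for im in(t0,t):
    f=im['frame'].astype(int);m=((f[...,2]-f[...,0]>15)&(f[...,2]<140)).astype(np.uint8);m[:170]=0;m[280:]=0;m[:,:245]=0;m[:,335:]=0
    g=f[...,2]
# circle centroids both views, adaptive
def circ(im,box):
    y0,y1,x0,x1=box;f=im['frame'][y0:y1,x0:x1].astype(np.float32);g=cv2.GaussianBlur(f,(3,3),0);b=g[...,2]
    nav=(g[...,2]-g[...,0]>20)&(g[...,2]>1.5*g[...,0])
    th=cv2.threshold(b[nav].astype(np.uint8),0,255,cv2.THRESH_OTSU)[0]
    m=(nav&(b>th)).astype(np.uint8);n,l,st,c=cv2.connectedComponentsWithStats(m)
    return np.array(sorted([(x+x0,y+y0) for (x,y),a in zip(c[1:],st[1:,4]) if 60<a<300]))
for a,z in((t0,.0445),(t,.0445)):
    q=circ(a,(185,262,262,320));print('top',q.round(1).tolist(),[onz(a,*p,z)[:2].round(4).tolist() for p in q], np.mean([onz(a,*p,z)[:2] for p in q],0))
for a,z in((s0,.0445),(s,.0445)):
    q=circ(a,(225,280,325,390));print('scene',q.round(1).tolist(),np.mean([onz(a,*p,z)[:2] for p in q],0))
E
```

```text
tab top (array([299.0161, 258.9355]), np.int64(62)) (array([298.5672, 260.597 ]), np.int64(67))
tab scene (array([326.375, 229.   ]), np.int64(48)) (array([325.2245, 226.0816]), np.int64(49))
top [[276.7, 231.3], [284.1, 211.8], [297.8, 239.2], [304.8, 219.5]] [[0.5784, 0.0973], [0.6163, 0.0831], [0.5625, 0.0571], [0.6007, 0.0432]] [0.5895 0.0702]
top [[277.1, 233.3], [284.5, 214.2], [305.2, 221.8]] [[0.5746, 0.0966], [0.6116, 0.0822], [0.5961, 0.0426]] [0.5941 0.0738]
scene [[359.6, 240.6], [369.0, 254.3]] [0.5978 0.09  ]
scene [[340.5, 245.2], [349.6, 259.3], [357.7, 238.7], [367.0, 252.5]] [0.5836 0.0718]
```

The top crop shows the tray moved about 5 mm toward the tab and riding about 4 mm up on the lip (far edge strip at (190,340)-(345,290)). Nothing else has moved. I'll regrip firmly and reseat it: lift slightly, move +5 mm along tool y, then down.

Request:
drive_tool:
  plan: [30,0,50,10,0,30,0,100,20,0,30,0,150,30,0,30,0,170,40,0,30,0,170,70,0,30,0,170,97,0,30,0,170,97,0,0,0,170,97,0,0,0,170,97,0,0,0,170,97,0,0,0,170,97,0]

```text
time: 16.7
position: [0.521, 0.0535, 0.0448]
orientation: [3.139, 0.001, 1.83]
contact_force: [0.3, -0.2, -1.2]
width: 0.0081
```

```bash
python3 look.py l20 "[.57,.066,.06]" 60
```

```text
scene origin 287 182 scale 3.3333333333333335
top origin 232 174 scale 3.3333333333333335
t 16.8 pos [0.5208 0.0534 0.0444] rpy [3.139  0.0009 1.8299] w 0.008105806322276648 F [ 1.35   -0.8751 -0.6351]
shift mm [ -0.4777  50.7942 -15.476 ] turn None
```

View pics/l20.png

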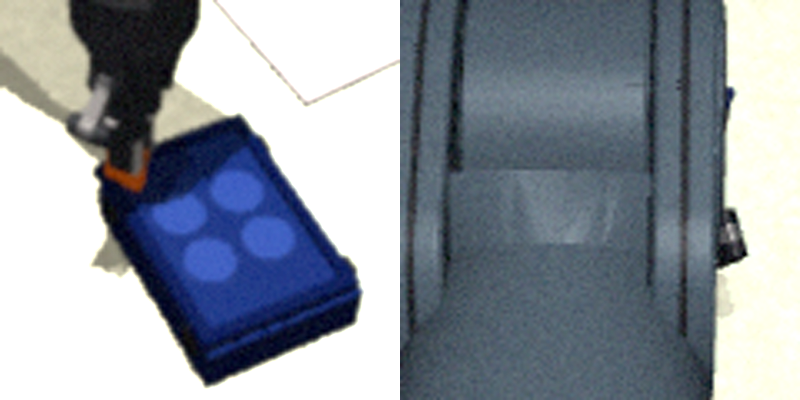

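Firm grip on the tab (width 8.1). Reseating now.

Request:
drive_tool:
  plan: [0,0,0,-3,0,0,0,3,-3,0,0,0,5,-3,0,0,0,5,1,0,0,0,5,5,0,0,0,5,6,0]

```text
time: 17.4
position: [0.5246, 0.0545, 0.0415]
orientation: [3.141, 0.002, 1.83]
contact_force: [-11.6, -1.0, 22.2]
width: 0.0082
```

```bash
python3 look.py l21 "[.57,.066,.06]" 60; python3 circ.py l10 l12 l20 l21
```

```text
scene origin 287 182 scale 3.3333333333333335
top origin 232 174 scale 3.3333333333333335
t 17.5 pos [0.5245 0.0545 0.0415] rpy [3.1407 0.0016 1.8299] w 0.008091210315331564 F [-10.3237  -0.5889  18.1387]
shift mm [ -0.5371  46.9062 -18.4654] turn None
l10 [(np.float64(342.6), np.float64(247.7), np.int32(91)), (np.float64(351.4), np.float64(261.5), np.int32(105)), (np.float64(359.5), np.float64(240.7), np.int32(107)), (np.float64(368.9), np.float64(254.3), np.int32(117))]
l12 [(np.float64(342.0), np.float64(247.1), np.int32(111)), (np.float64(350.8), np.float64(260.5), np.int32(126)), (np.float64(359.2), np.float64(239.4), np.int32(106)), (np.float64(368.5), np.float64(253.3), np.int32(121))]
l20 [(np.float64(340.8), np.float64(246.4), np.int32(86)), (np.float64(349.4), np.float64(259.6), np.int32(105)), (np.float64(358.0), np.float64(239.0), np.int32(100)), (np.float64(366.9), np.float64(252.8), np.int32(116))]
l21 [(np.float64(342.4), np.float64(247.7), np.int32(85)), (np.float64(350.7), np.float64(261.1), np.int32(111)), (np.float64(359.1), np.float64(240.5), np.int32(99)), (np.float64(368.9), np.float64(254.6), np.int32(109))]
```

View pics/l21.png

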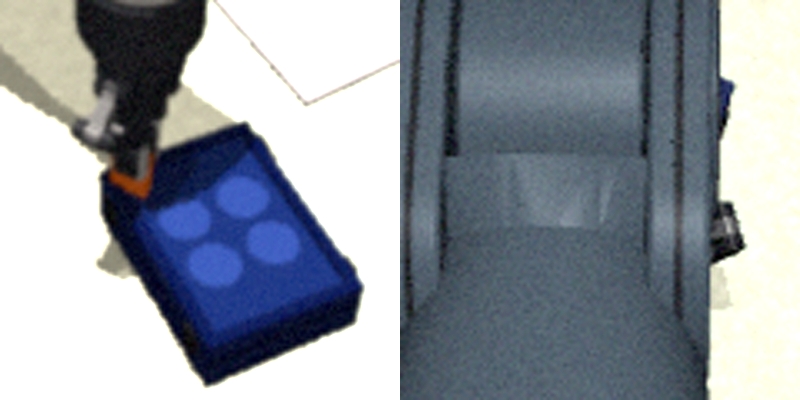

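The tray is seated again (circles within 0.3 px of the resting picture). I'll unload, relax the grip to 9.3 mm and lift slowly, so the clinging cheeks make it pivot.

Request:
drive_tool:
  plan: [0,0,-1,-2,0,0,0,-1,-3,0,9.3,0,-1,-3,0,9.3,0,-1,-3,0,9.3,0,-1,-4,0,9.3,0,-1,-6,0,9.3,0,-0.5,-8,0,9.3,0,0,-10,0,9.3,0,0.5,-12,0,9.3,0,0.5,-12,0]

```text
time: 18.5
position: [0.5239, 0.055, 0.0485]
orientation: [-3.139, -0.001, 1.83]
contact_force: [-0.5, -0.5, -1.6]
width: 0.0096
```

```bash
python3 look.py l22 "[.57,.066,.06]" 60; python3 circ.py l10 l21 l22
```

```text
scene origin 287 182 scale 3.3333333333333335
top origin 232 174 scale 3.3333333333333335
t 18.6 pos [0.524  0.055  0.0484] rpy [-3.1393 -0.0005  1.83  ] w 0.009405450394580532 F [-1.4337 -1.7467 -2.3686]
shift mm [ -1.1353  47.286  -11.6642] turn None
l10 [(np.float64(342.6), np.float64(247.7), np.int32(91)), (np.float64(351.4), np.float64(261.5), np.int32(105)), (np.float64(359.5), np.float64(240.7), np.int32(107)), (np.float64(368.9), np.float64(254.3), np.int32(117))]
l21 [(np.float64(342.4), np.float64(247.7), np.int32(85)), (np.float64(350.7), np.float64(261.1), np.int32(111)), (np.float64(359.1), np.float64(240.5), np.int32(99)), (np.float64(368.9), np.float64(254.6), np.int32(109))]
l22 [(np.float64(342.3), np.float64(245.8), np.int32(81)), (np.float64(350.2), np.float64(259.1), np.int32(110)), (np.float64(359.1), np.float64(238.5), np.int32(106)), (np.float64(368.1), np.float64(252.7), np.int32(110))]
```

View pics/l22.png

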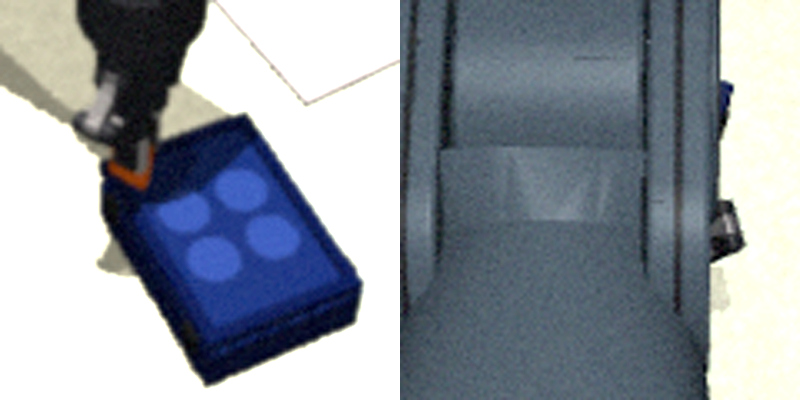

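Level again (all circles up about 2 px). Loosening to 9.7 here so the far side drops.

Request:
drive_tool:
  plan: [9.6,0,0,0,0,9.7,0,0,0,0,9.7,0,0.2,-1,0,9.7,0,0.4,-2,0,9.7,0,0.7,-3.5,0,9.7,0,1,-5,0,9.7,0,1,-5,0]

```text
time: 19.3
position: [0.5267, 0.0553, 0.0548]
orientation: [3.14, 0.0, 1.83]
contact_force: [0.1, -0.2, -1.3]
width: 0.0097
```

```bash
python3 look.py l23 "[.57,.066,.06]" 60; python3 circ.py l21 l22 l23
```

```text
scene origin 287 182 scale 3.3333333333333335
top origin 232 174 scale 3.3333333333333335
t 19.4 pos [0.5264 0.0553 0.0545] rpy [3.1408 0.     1.8301] w 0.009660568839319959 F [ 0.9092 -0.8031 -1.1039]
shift mm [-0.861  44.8894 -5.4813] turn None
l21 [(np.float64(342.4), np.float64(247.7), np.int32(85)), (np.float64(350.7), np.float64(261.1), np.int32(111)), (np.float64(359.1), np.float64(240.5), np.int32(99)), (np.float64(368.9), np.float64(254.6), np.int32(109))]
l22 [(np.float64(342.3), np.float64(245.8), np.int32(81)), (np.float64(350.2), np.float64(259.1), np.int32(110)), (np.float64(359.1), np.float64(238.5), np.int32(106)), (np.float64(368.1), np.float64(252.7), np.int32(110))]
l23 [(np.float64(342.5), np.float64(244.9), np.int32(82)), (np.float64(350.9), np.float64(258.7), np.int32(111)), (np.float64(359.4), np.float64(237.8), np.int32(103)), (np.float64(368.5), np.float64(252.4), np.int32(99))]
```

View pics/l23.png

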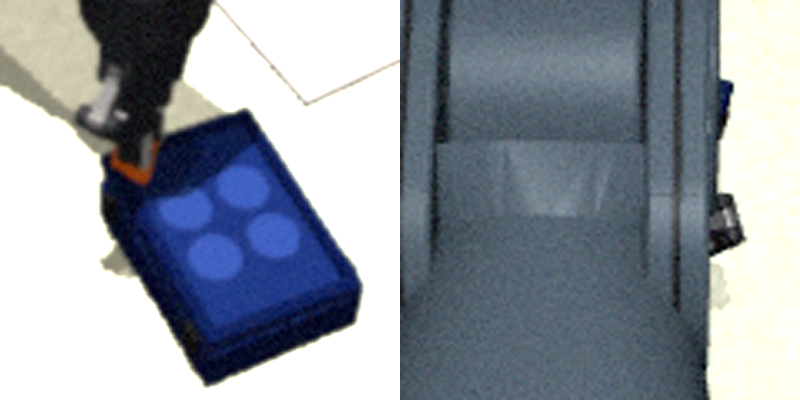

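Request:
drive_tool:
  plan: [9.75,0,0,0,0,9.8,0,0,0,0,9.8,0,0,0,0,9.8,0,0,0,0]

```text
time: 19.8
position: [0.526, 0.0553, 0.0542]
orientation: [3.142, -0.0, 1.83]
contact_force: [0.8, -0.4, -1.6]
width: 0.0096
```

```bash
python3 look.py l24 "[.57,.066,.06]" 60; python3 circ.py l21 l23 l24
```

```text
scene origin 287 182 scale 3.3333333333333335
top origin 232 174 scale 3.3333333333333335
t 19.9 pos [0.526  0.0553 0.0542] rpy [ 3.1415 -0.0001  1.8301] w 0.009892604220339612 F [ 0.5102  0.1415 -1.0356]
shift mm [-0.9442 45.245  -5.7747] turn None
l21 [(np.float64(342.4), np.float64(247.7), np.int32(85)), (np.float64(350.7), np.float64(261.1), np.int32(111)), (np.float64(359.1), np.float64(240.5), np.int32(99)), (np.float64(368.9), np.float64(254.6), np.int32(109))]
l23 [(np.float64(342.5), np.float64(244.9), np.int32(82)), (np.float64(350.9), np.float64(258.7), np.int32(111)), (np.float64(359.4), np.float64(237.8), np.int32(103)), (np.float64(368.5), np.float64(252.4), np.int32(99))]
l24 [(np.float64(342.7), np.float64(244.8), np.int32(86)), (np.float64(351.0), np.float64(258.7), np.int32(115)), (np.float64(359.2), np.float64(237.9), np.int32(115)), (np.float64(368.3), np.float64(252.3), np.int32(122))]
```

The far corner seems to be caught by its cheeks about 4 mm up (estimated from the circles). I'll grip firmly, push down 4.5 mm keeping the tilt, then loosen to 9.8 and raise.

Request:
drive_tool:
  plan: [0,0,0,0,0,0,0,0,0,0,0,0,0,2,0,0,0,0,4,0,0,0,0,5,0,0,0,0,5,0]

```text
time: 20.5
position: [0.5254, 0.0549, 0.0495]
orientation: [-3.14, 0.0, 1.83]
contact_force: [-5.0, -2.5, 4.1]
width: 0.0084
```

```bash
python3 look.py l25 "[.57,.066,.06]" 60; python3 circ.py l21 l24 l25
```

```text
scene origin 287 182 scale 3.3333333333333335
top origin 232 174 scale 3.3333333333333335
t 20.6 pos [0.5254 0.0549 0.0497] rpy [-3.1406  0.0004  1.8298] w 0.008048292820073787 F [-5.1924 -1.876   4.6803]
shift mm [ -0.7237  45.9026 -10.3684] turn None
l21 [(np.float64(342.4), np.float64(247.7), np.int32(85)), (np.float64(350.7), np.float64(261.1), np.int32(111)), (np.float64(359.1), np.float64(240.5), np.int32(99)), (np.float64(368.9), np.float64(254.6), np.int32(109))]
l24 [(np.float64(342.7), np.float64(244.8), np.int32(86)), (np.float64(351.0), np.float64(258.7), np.int32(115)), (np.float64(359.2), np.float64(237.9), np.int32(115)), (np.float64(368.3), np.float64(252.3), np.int32(122))]
l25 [(np.float64(342.5), np.float64(246.2), np.int32(87)), (np.float64(350.4), np.float64(259.6), np.int32(112)), (np.float64(359.5), np.float64(238.8), np.int32(108)), (np.float64(368.3), np.float64(252.6), np.int32(113))]
```

View pics/l25.png

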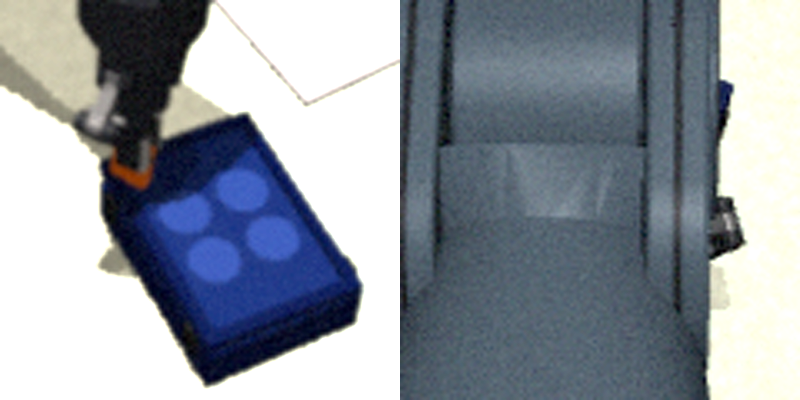

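The near side went down but the far side is blocked, with -5 N in x: the foot is sitting on the far lip because I moved too far forward. Shifting back along -y and down.

Request:
drive_tool:
  plan: [0,0,-1,-1,0,0,0,-2,-1,0,0,0,-3.5,0,0,0,0,-3.5,2,0,0,0,-3.5,3,0,0,0,-3.5,3,0]

```text
time: 21.2
position: [0.5232, 0.0545, 0.0464]
orientation: [3.14, 0.0, 1.83]
contact_force: [1.2, -0.4, 2.4]
width: 0.0081
```

```bash
python3 look.py l26 "[.57,.066,.06]" 60; python3 circ.py l21 l25 l26
```

```text
scene origin 287 182 scale 3.3333333333333335
top origin 232 174 scale 3.3333333333333335
t 21.3 pos [0.5232 0.0545 0.0465] rpy [3.1404 0.     1.8303] w 0.008086036010091023 F [ 1.1756 -0.1857  1.6413]
shift mm [ -0.8889  48.2232 -13.4468] turn None
l21 [(np.float64(342.4), np.float64(247.7), np.int32(85)), (np.float64(350.7), np.float64(261.1), np.int32(111)), (np.float64(359.1), np.float64(240.5), np.int32(99)), (np.float64(368.9), np.float64(254.6), np.int32(109))]
l25 [(np.float64(342.5), np.float64(246.2), np.int32(87)), (np.float64(350.4), np.float64(259.6), np.int32(112)), (np.float64(359.5), np.float64(238.8), np.int32(108)), (np.float64(368.3), np.float64(252.6), np.int32(113))]
l26 [(np.float64(341.9), np.float64(246.4), np.int32(84)), (np.float64(350.8), np.float64(260.3), np.int32(111)), (np.float64(358.7), np.float64(239.3), np.int32(102)), (np.float64(367.9), np.float64(253.4), np.int32(108))]
```

Request:
drive_tool:
  plan: [9.6,0,0,0,0,9.8,0,0,0,0,9.8,0,0,0,0,9.8,0,0.2,-2,0,9.8,0,0.4,-4,0,9.8,0,0.7,-6,0,9.8,0,1,-8,0,9.8,0,1,-8,0]

```text
time: 22.1
position: [0.5237, 0.0546, 0.0545]
orientation: [3.141, 0.0, 1.83]
contact_force: [0.3, 0.2, -1.8]
width: 0.0096
```

```bash
python3 look.py l27 "[.57,.066,.06]" 60; python3 circ.py l21 l26 l27
```

```text
scene origin 287 182 scale 3.3333333333333335
top origin 232 174 scale 3.3333333333333335
t 22.2 pos [0.5236 0.0546 0.0543] rpy [ 3.1416 -0.      1.83  ] w 0.009854201174017535 F [ 0.2999  0.4467 -1.9883]
shift mm [-0.9116 47.7879 -5.707 ] turn None
l21 [(np.float64(342.4), np.float64(247.7), np.int32(85)), (np.float64(350.7), np.float64(261.1), np.int32(111)), (np.float64(359.1), np.float64(240.5), np.int32(99)), (np.float64(368.9), np.float64(254.6), np.int32(109))]
l26 [(np.float64(341.9), np.float64(246.4), np.int32(84)), (np.float64(350.8), np.float64(260.3), np.int32(111)), (np.float64(358.7), np.float64(239.3), np.int32(102)), (np.float64(367.9), np.float64(253.4), np.int32(108))]
l27 [(np.float64(341.9), np.float64(244.3), np.int32(85)), (np.float64(350.2), np.float64(258.3), np.int32(116)), (np.float64(358.3), np.float64(237.1), np.int32(104)), (np.float64(367.6), np.float64(251.7), np.int32(107))]
```

View pics/l27.png

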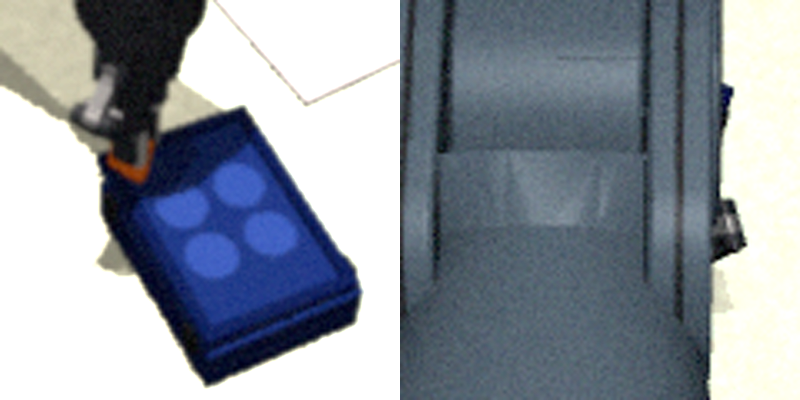

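Rigid again, carrying the full weight (-1.8 N). I'll loosen in place in tiny steps; pivoting should start well before linear slip.

Request:
drive_tool:
  plan: [9.85,0,0,0,0,9.85,0,0,0,0,9.9,0,0,0,0,9.9,0,0,0,0]

```text
time: 22.6
position: [0.5236, 0.0546, 0.0542]
orientation: [3.142, -0.0, 1.83]
contact_force: [0.3, 0.2, -1.1]
width: 0.0099
```

```bash
python3 look.py l28 "[.57,.066,.06]" 60; python3 circ.py l21 l27 l28
```

```text
scene origin 287 182 scale 3.3333333333333335
top origin 232 174 scale 3.3333333333333335
t 22.7 pos [0.5236 0.0546 0.0542] rpy [-3.1415 -0.0001  1.83  ] w 0.009625855749742266 F [-1.2428 -0.2336 -0.772 ]
shift mm [-0.9019 47.8076 -5.8145] turn None
l21 [(np.float64(342.4), np.float64(247.7), np.int32(85)), (np.float64(350.7), np.float64(261.1), np.int32(111)), (np.float64(359.1), np.float64(240.5), np.int32(99)), (np.float64(368.9), np.float64(254.6), np.int32(109))]
l27 [(np.float64(341.9), np.float64(244.3), np.int32(85)), (np.float64(350.2), np.float64(258.3), np.int32(116)), (np.float64(358.3), np.float64(237.1), np.int32(104)), (np.float64(367.6), np.float64(251.7), np.int32(107))]
l28 [(np.float64(341.9), np.float64(244.3), np.int32(80)), (np.float64(350.0), np.float64(258.6), np.int32(120)), (np.float64(358.5), np.float64(236.9), np.int32(100)), (np.float64(367.7), np.float64(252.0), np.int32(110))]
```

Request:
drive_tool:
  plan: [9.9,0,0.2,-1,0,9.9,0,0.4,-2,0,9.9,0,0.6,-3,0,9.9,0,0.8,-4,0,9.9,0,1,-5,0,9.9,0,1.2,-6,0,9.9,0,1.2,-6,0]

```text
time: 23.4
position: [0.5249, 0.0549, 0.0604]
orientation: [3.141, 0.0, 1.83]
contact_force: [-0.7, 0.7, -0.8]
width: 0.0098
```

```bash
python3 look.py l29 "[.57,.066,.06]" 60; python3 circ.py l21 l28 l29
```

```text
scene origin 287 182 scale 3.3333333333333335
top origin 232 174 scale 3.3333333333333335
t 23.5 pos [0.5248 0.0549 0.0603] rpy [3.1415 0.0001 1.83  ] w 0.009961478433399487 F [ 1.2788 -0.3308 -1.3258]
shift mm [-0.8474 46.5268  0.3009] turn None
l21 [(np.float64(342.4), np.float64(247.7), np.int32(85)), (np.float64(350.7), np.float64(261.1), np.int32(111)), (np.float64(359.1), np.float64(240.5), np.int32(99)), (np.float64(368.9), np.float64(254.6), np.int32(109))]
l28 [(np.float64(341.9), np.float64(244.3), np.int32(80)), (np.float64(350.0), np.float64(258.6), np.int32(120)), (np.float64(358.5), np.float64(236.9), np.int32(100)), (np.float64(367.7), np.float64(252.0), np.int32(110))]
l29 [(np.float64(341.8), np.float64(243.6), np.int32(83)), (np.float64(350.0), np.float64(257.4), np.int32(129)), (np.float64(358.4), np.float64(236.7), np.int32(86)), (np.float64(367.5), np.float64(251.2), np.int32(116))]
```

View pics/l29.png

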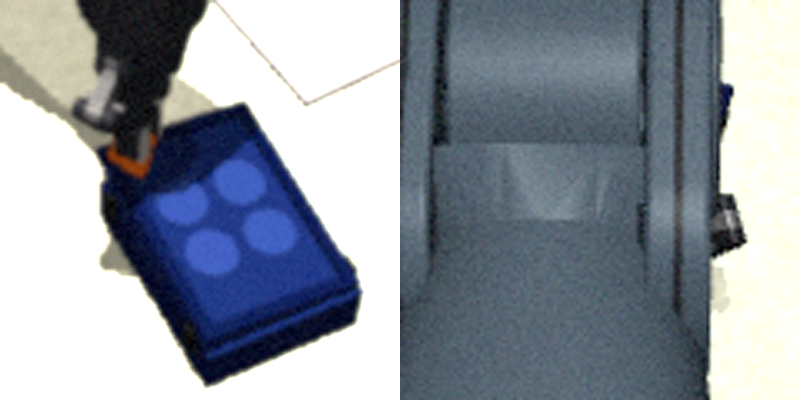

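It pivots now: a 6 mm raise gave about 2.6 mm at the middle. I estimate the tab corner about 20 mm up and the far corner 2-3 mm up. A bit more for margin, at the same grip.

Request:
drive_tool:
  plan: [9.9,0,0.2,-1,0,9.9,0,0.4,-2,0,9.9,0,0.6,-3,0,9.9,0,0.8,-4,0,9.9,0,1,-5,0,9.9,0,1.2,-6,0,9.9,0,1.4,-7,0,9.9,0,1.4,-7,0]

```text
time: 24.3
position: [0.5262, 0.0553, 0.0674]
orientation: [3.141, 0.0, 1.83]
contact_force: [0.6, -0.7, -1.3]
width: 0.0104
```

```bash
python3 look.py l30 "[.57,.066,.06]" 60; python3 circ.py l21 l29 l30;python3 - <<'E'
from h import *
im=[]
for k in('l21','l30'):
    s=load('scene'+k);c=s['frame'][225:305,330:410,::-1];im.append(cv2.convertScaleAbs(cv2.resize(c,(400,400),interpolation=cv2.INTER_CUBIC),alpha=2.8))
cv2.imwrite('pics/far3.png',np.hstack(im))
E
```

```text
scene origin 287 182 scale 3.3333333333333335
top origin 232 174 scale 3.3333333333333335
t 24.4 pos [0.5261 0.0553 0.0673] rpy [3.1415 0.     1.83  ] w 0.009824358200463283 F [-0.6496 -0.3196 -0.5477]
shift mm [-0.897  45.1311  7.2853] turn None
l21 [(np.float64(342.4), np.float64(247.7), np.int32(85)), (np.float64(350.7), np.float64(261.1), np.int32(111)), (np.float64(359.1), np.float64(240.5), np.int32(99)), (np.float64(368.9), np.float64(254.6), np.int32(109))]
l29 [(np.float64(341.8), np.float64(243.6), np.int32(83)), (np.float64(350.0), np.float64(257.4), np.int32(129)), (np.float64(358.4), np.float64(236.7), np.int32(86)), (np.float64(367.5), np.float64(251.2), np.int32(116))]
l30 [(np.float64(342.3), np.float64(241.8), np.int32(73)), (np.float64(350.2), np.float64(255.9), np.int32(113)), (np.float64(358.7), np.float64(235.0), np.int32(97)), (np.float64(367.0), np.float64(250.1), np.int32(112))]
```

View pics/l30.png

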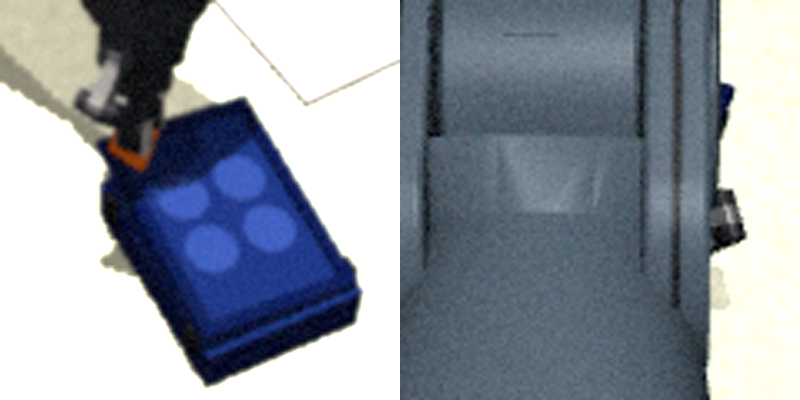

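View pics/far3.png

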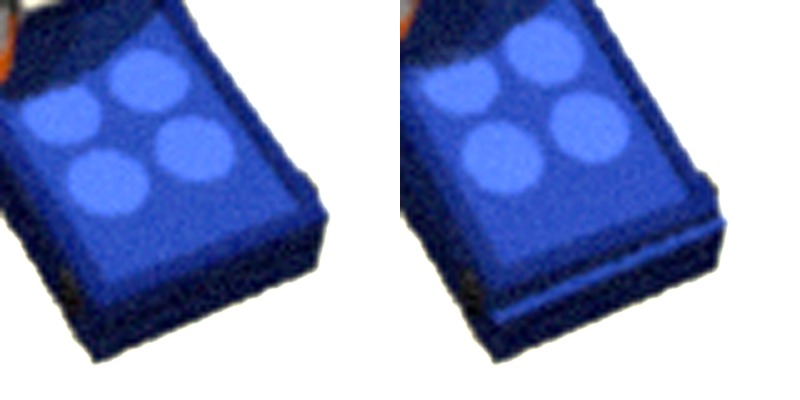

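The tilt is clear, but the far inner corner moved from (295,205) to (690,192), which suggests it may be about 5 mm up: too close to the limit. I'll lock the tilt with a firm grip and lower a few mm until the far corner touches.

Request:
drive_tool:
  plan: [0,0,0,0,0,0,0,0,0,0,0,0,0,1,0,0,0,0,2,0,0,0,0,3,0,0,0,0,3,0,0,0,0,4,0,0,0,0,4,0]

```text
time: 25.2
position: [0.5263, 0.0552, 0.0635]
orientation: [3.141, 0.0, 1.83]
contact_force: [-2.5, -0.4, 3.0]
width: 0.008
```

```bash
python3 look.py l31 "[.57,.066,.06]" 60; python3 circ.py l21 l30 l31;python3 - <<'E'
from h import *
im=[]
for k in('l30','l31'):
    s=load('scene'+k);c=s['frame'][225:305,330:410,::-1];im.append(cv2.convertScaleAbs(cv2.resize(c,(400,400),interpolation=cv2.INTER_CUBIC),alpha=2.8))
cv2.imwrite('pics/far4.png',np.hstack(im))
E
```

```text
scene origin 287 182 scale 3.3333333333333335
top origin 232 174 scale 3.3333333333333335
t 25.3 pos [0.5263 0.0552 0.0636] rpy [3.1411 0.0002 1.83  ] w 0.008230287245152361 F [-2.0186 -0.8641  2.8703]
shift mm [-0.7888 44.9833  3.5808] turn None
l21 [(np.float64(342.4), np.float64(247.7), np.int32(85)), (np.float64(350.7), np.float64(261.1), np.int32(111)), (np.float64(359.1), np.float64(240.5), np.int32(99)), (np.float64(368.9), np.float64(254.6), np.int32(109))]
l30 [(np.float64(342.3), np.float64(241.8), np.int32(73)), (np.float64(350.2), np.float64(255.9), np.int32(113)), (np.float64(358.7), np.float64(235.0), np.int32(97)), (np.float64(367.0), np.float64(250.1), np.int32(112))]
l31 [(np.float64(343.3), np.float64(243.1), np.int32(68)), (np.float64(349.9), np.float64(257.2), np.int32(116)), (np.float64(358.5), np.float64(236.1), np.int32(99)), (np.float64(367.8), np.float64(251.0), np.int32(118))]
```

View pics/far4.png

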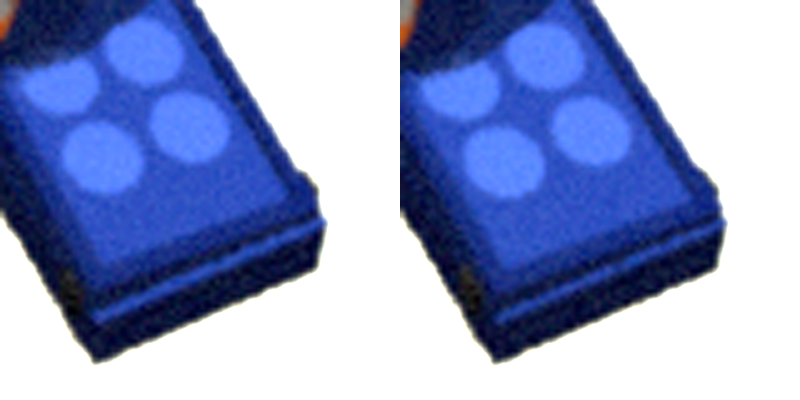

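```bash
cat > fit.py <<'E'
from h import *
import sys
from scipy.optimize import least_squares
np.set_printoptions(precision=4,suppress=True)
def circles(k):
    s=load('scene'+k);g=s['frame'].astype(float)[200:320,310:420];b=cv2.GaussianBlur(g[...,2],(3,3),.7)
    out=[]
    m=((b>92)&(g[...,0]<75)).astype(np.uint8);m=cv2.morphologyEx(m,cv2.MORPH_OPEN,np.ones((3,3),np.uint8))
    n,l,st,c=cv2.connectedComponentsWithStats(m)
    q=sorted([(x+310,y+200) for (x,y),a in zip(c[1:],st[1:,4]) if a>50])
    return s,np.array(q)
# rest: floor top z = .0445
rest=[circles(k) for k in('l10','l21')]
P0=np.mean([[onz(s,*p,.0445) for p in q] for s,q in rest],0)
jy=np.array([.967,.255,0]);jx=np.array([-.255,.967,0])
C=np.array([.5885,.0693,.0395])
def pose(v,X):  # v: a along jy,b along jx,h,tilt ; tilt about jx lifting tab side about tray centre
    R=Ro.from_rotvec(jx*v[3]).as_matrix();return (X-C)@R.T+C+jy*v[0]+jx*v[1]+[0,0,v[2]]
th=-.375;Rz=Ro.from_euler('z',th).as_matrix()
far=C+Rz@[.075,.055,0];tab=C+Rz@[-.075,-.055,0]
for k in sys.argv[1:]:
    s,q=circles(k)
    if len(q)!=4: print(k,'n',len(q));continue
    use=[1,2,3]
    for use in([1,2,3],[0,1,2,3]):
        f=lambda v:np.concatenate([np.array(proj(s,x))-q[i] for i,x in zip(use,pose(v,P0[use]))])
        r=least_squares(f,[0,0,.005,0]);v=r.x
        J=np.linalg.inv(r.jac.T@r.jac)*.15**2
        gf=np.array([0,0,1,(pose(v+[0,0,0,1e-3],far)-pose(v,far))[2]*1e3])
        print(k,len(use),'a,b,h mm',v[:3]*1e3,'tilt',v[3],'tab up',(pose(v,tab)-tab)[2]*1e3,'far up',(pose(v,far)-far)[2]*1e3,'+-',1e3*np.sqrt(gf@J@gf),'rms',np.sqrt(np.mean(r.fun**2)))
E
python3 fit.py l10 l21 l13 l17 l22 l29 l30 l31
```

```text
l10 3 a,b,h mm [ 1.6735 -2.946   4.1754] tilt -0.02469113914723972 tab up 1.8790913802179539 far up 6.47170378114735 +- 7.033001140923638 rms 0.060779220283881094
l10 4 a,b,h mm [ 2.1831 -4.8232  6.9948] tilt -0.01501738105732297 tab up 5.598030080051351 far up 8.391478626425037 +- 5.243020784151892 rms 0.07544730378329047
l21 3 a,b,h mm [-1.6386  2.846  -4.0355] tilt 0.024402354374121308 tab up -1.7660410543762703 far up -6.3049495063440055 +- 7.08802119585992 rms 0.0617105542527123
l21 4 a,b,h mm [-2.1997  4.8446 -7.0255] tilt 0.015428855460586343 tab up -5.590549412789095 far up -8.46053211426076 +- 5.370158416318771 rms 0.07525729986275201
l13 3 a,b,h mm [ 0.1722 -0.9744 15.0992] tilt 0.04933928029751453 tab up 19.686467091976613 far up 10.512031166292534 +- 6.781048399181576 rms 0.059200478494174646
l13 4 a,b,h mm [ 0.5119 -2.0321 16.5249] tilt 0.04576130055035321 tab up 20.77974074535187 far up 12.270132709357506 +- 5.062034743355416 rms 0.055278496222764706
l17 3 a,b,h mm [-5.3244  4.0193 13.5269] tilt 0.18215971085285318 tab up 30.376102488593535 far up -3.322383406083644 +- 
[... 800 characters left out ...]
754553128 +- 5.09397143446665 rms 0.17849312933531586
l30 3 a,b,h mm [-4.0821 -1.7011 18.9424] tilt 0.15750752156801326 tab up 33.53174144969125 far up 4.35299038244872 +- 6.5477303021278335 rms 0.0769343192347093
l30 4 a,b,h mm [-8.1888 11.7047 -0.2469] tilt 0.13575214484657577 tab up 12.340751733855349 far up -12.834546201352563 +- 5.1492605112318195 rms 0.2904228885073787
l31 3 a,b,h mm [-2.5887 -2.9233 18.1195] tilt 0.13799009947846652 tab up 30.913379466662096 far up 5.325668115294703 +- 6.582606836910675 rms 0.06601505697297341
l31 4 a,b,h mm [-6.1445  8.7904  1.3026] tilt 0.1180554043183798 tab up 12.257541245220681 far up -9.652303019475498 +- 5.145656459763209 rms 0.2561739689044786
```

```bash
python3 - <<'E'
s=open('fit.py').read()
s=s.replace("for i,x in zip(use,pose(v,P0[use]))])","for i,x in zip(use,pose(v,P0[use]))]+[[v[1]/.0005*.15]])")
s=s.replace("P0=np.mean([[onz(s,*p,.0445) for p in q] for s,q in rest],0)","P0=np.array([onz(rest[1][0],*p,.0445) for p in rest[1][1]])")
open('fit.py','w').write(s)
E
python3 fit.py l10 l13 l17 l22 l29 l30 l31
```

```text
l10 3 a,b,h mm [ 1.397  -0.0714  0.1407] tilt -0.04257272554589935 tab up -3.8177863547221786 far up 4.09925739393905 +- 1.957594385033911 rms 0.13358347033673207
l10 4 a,b,h mm [ 1.0539 -0.1955  0.4861] tilt -0.02328001546765851 tab up -1.678959939126 far up 2.6512288598968468 +- 1.4477387832896973 rms 0.19886081587867177
l13 3 a,b,h mm [ 0.5379 -0.0467 13.78  ] tilt 0.028079414667565174 tab up 16.391322992293976 far up 11.168638704039509 +- 1.9582384272134283 rms 0.10453770513717536
l13 4 a,b,h mm [ 0.3452 -0.1401 13.9416] tilt 0.034019776783473905 tab up 17.10524106167874 far up 10.778056880503526 +- 1.4368398356908423 rms 0.1420018132979123
l17 3 a,b,h mm [-3.3274  0.0224 18.9558] tilt 0.15551893828562435 tab up 33.36249246677573 far up 4.549138181559796 +- 1.964906195622498 rms 0.1588531812562774
l17 4 a,b,h mm [-3.2057  0.0771 18.7356] tilt 0.14633376362946196 tab up 32.29772019953305 far up 5.173572966703905 +- 1.4371016640176406 rms 0.15603300178321428
l22 3 a,b,h mm [-1.1797 -0.0781  6.5115] tilt 0.038122813410385016 tab up 10.056509323097464 far up 2.9665697992832736 +- 1.9
[... 474 characters left out ...]
516919 +- 1.4486644637293722 rms 0.1591685427844776
l30 3 a,b,h mm [-3.9954 -0.0529 16.5469] tilt 0.13594211902339365 tab up 29.152034362811793 far up 3.94172279307254 +- 1.974491921609871 rms 0.1440945315437815
l30 4 a,b,h mm [-3.5753  0.1517 15.9834] tilt 0.11592013187457922 tab up 26.741034196459434 far up 5.225680807604778 +- 1.4440686358103536 rms 0.27226660596145685
l31 3 a,b,h mm [-2.9026 -0.0695 14.0473] tilt 0.1175706093283162 tab up 24.957474647248517 far up 3.1371873942373436 +- 1.9816423504505905 rms 0.13435305478676257
l31 4 a,b,h mm [-2.5585  0.0894 13.5809] tilt 0.09928645754169907 tab up 22.800458819722632 far up 4.361390666013099 +- 1.4485005590020612 rms 0.22424518275411398
```

The fit gives the tab corner about 24 mm up and the far corner 3-4 mm (±1.7), in light contact. It probably meets the step, but I want more margin: another loosen-and-raise, then firm grip and lower.

Request:
drive_tool:
  plan: [9.7,0,0,0,0,9.9,0,0,0,0,9.9,0,0,-1,0,9.9,0,0,-2,0,9.9,0,0,-3.5,0,9.9,0,0,-5,0,9.9,0,0,-6.5,0,9.9,0,0.3,-8,0,9.9,0,0.6,-9.5,0,9.9,0,0.9,-11,0,9.9,0,0.9,-11,0]

```text
time: 26.4
position: [0.5272, 0.0555, 0.0746]
orientation: [3.141, 0.0, 1.83]
contact_force: [0.4, -0.8, -0.5]
width: 0.0099
```

```bash
python3 look.py l32 "[.57,.066,.06]" 60; python3 fit.py l31 l32
```

```text
scene origin 287 182 scale 3.3333333333333335
top origin 232 174 scale 3.3333333333333335
t 26.5 pos [0.527  0.0555 0.0743] rpy [3.1414 0.0001 1.83  ] w 0.009820465331083668 F [-0.6562  0.8391 -1.8276]
shift mm [-0.871  44.2177 14.3184] turn None
l31 3 a,b,h mm [-2.9026 -0.0695 14.0473] tilt 0.1175706093283162 tab up 24.957474647248517 far up 3.1371873942373436 +- 1.9816423504505905 rms 0.13435305478676257
l31 4 a,b,h mm [-2.5585  0.0894 13.5809] tilt 0.09928645754169907 tab up 22.800458819722632 far up 4.361390666013099 +- 1.4485005590020612 rms 0.22424518275411398
l32 3 a,b,h mm [-5.1029  0.0435 20.7111] tilt 0.1922835165715774 tab up 38.485510949807825 far up 2.9367020256879024 +- 1.952538736534247 rms 0.12879067750381729
l32 4 a,b,h mm [-4.6947  0.2121 19.8022] tilt 0.1498983550937491 tab up 33.6921675872062 far up 5.912191666580552 +- 1.4348046182910519 rms 0.2581597150160982
```

View pics/l32.png

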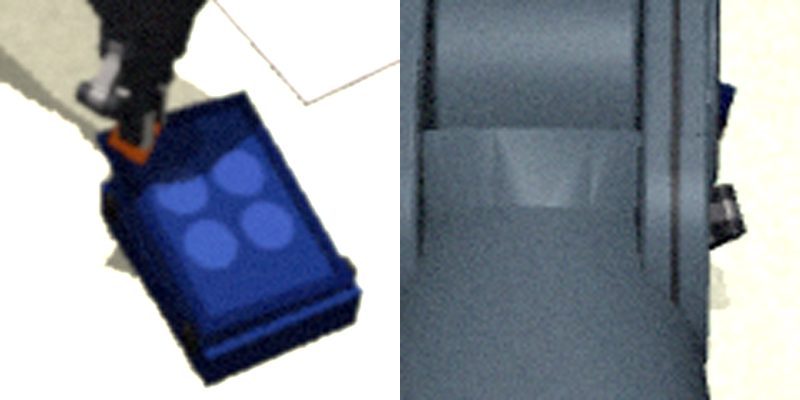

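Tilt is about 0.17 rad now. Firm grip and lower 4.5 mm.

Request:
drive_tool:
  plan: [0,0,0,0,0,0,0,0,0,0,0,0,0,1.5,0,0,0,0,3,0,0,0,0,4.5,0,0,0,0,4.5,0,0,0,0,4.5,0]

```text
time: 27.2
position: [0.5271, 0.0554, 0.0703]
orientation: [3.141, 0.0, 1.83]
contact_force: [-3.0, -0.4, 3.5]
width: 0.0084
```

```bash
python3 look.py l33 "[.57,.066,.06]" 60; python3 fit.py l32 l33
```

```text
scene origin 287 182 scale 3.3333333333333335
top origin 232 174 scale 3.3333333333333335
t 27.3 pos [0.5271 0.0554 0.0702] rpy [3.1412 0.0002 1.8299] w 0.007885483207679997 F [-3.0933 -0.5469  5.1933]
shift mm [-0.7709 44.2131 10.1814] turn None
l32 3 a,b,h mm [-5.1029  0.0435 20.7111] tilt 0.1922835165715774 tab up 38.485510949807825 far up 2.9367020256879024 +- 1.952538736534247 rms 0.12879067750381729
l32 4 a,b,h mm [-4.6947  0.2121 19.8022] tilt 0.1498983550937491 tab up 33.6921675872062 far up 5.912191666580552 +- 1.4348046182910519 rms 0.2581597150160982
l33 3 a,b,h mm [-3.6979  0.0116 18.3547] tilt 0.16273509664300775 tab up 33.42407339226287 far up 3.2853237488690015 +- 1.9659689013097172 rms 0.1376429964754687
l33 4 a,b,h mm [-3.3467  0.1476 17.6208] tilt 0.12720608982256443 tab up 29.4204017945195 far up 5.821125210088783 +- 1.4403794323206682 rms 0.22524084279881662
```

View pics/l33.png

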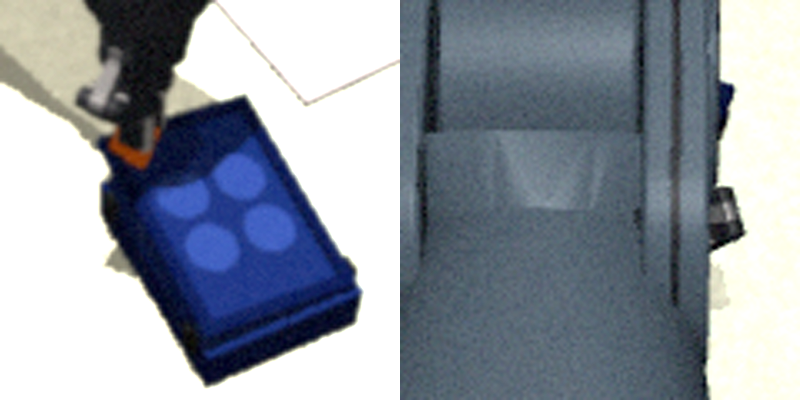

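```bash
python3 - <<'E'
from h import *
im=[]
for k in('l21','l33'):
    s=load('scene'+k);c=s['frame'][240:300,343:403].astype(float)
    c=255*(np.clip(c,0,110)/110)**.5
    im.append(cv2.resize(c[...,::-1],(400,400),interpolation=cv2.INTER_CUBIC).clip(0,255).astype(np.uint8))
cv2.imwrite('pics/far5.png',np.hstack(im))
E
```

```text
(no output)
```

View pics/far5.png

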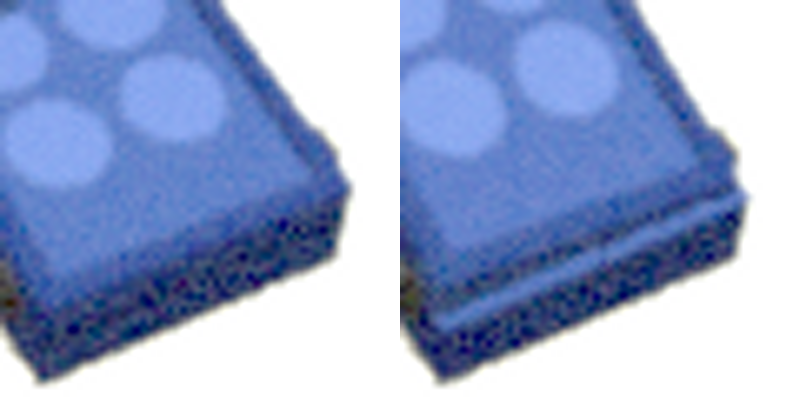

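The zoomed far corner moved by about (-1.5,-1.2) px, while the (+x,-y) corner moved by (-2.2,-4.2) px. That puts the far corner about 2 mm up, tilt about 0.16 and the tab corner about 30 mm up, and the stack has not moved. The peel is met, so I'll lift with the firm grip and watch.

Request:
drive_tool:
  plan: [0,0,-1,-3,0,0,0,-1,-8,0,0,0,-1,-14,0,0,0,-1,-22,0,0,0,-1,-32,0,0,0,-1,-45,0,0,0,-1,-60,0,0,0,-1,-75,0,0,0,-1,-85,0,0,0,-1,-85,0]

```text
time: 28.3
position: [0.5277, 0.0552, 0.1576]
orientation: [3.137, 0.001, 1.83]
contact_force: [0.4, -1.4, -1.6]
width: 0.0081
```

```bash
python3 look.py l34 "[.57,.066,.08]" 75
```

```text
scene origin 272 161 scale 2.6666666666666665
top origin 217 157 scale 2.6666666666666665
t 28.4 pos [0.5263 0.0552 0.155 ] rpy [3.141  0.0002 1.8301] w 0.008146989012616384 F [ 0.2224  0.3344 -1.3997]
shift mm [-0.8039 44.987  75.0574] turn None
```

View pics/l34.png

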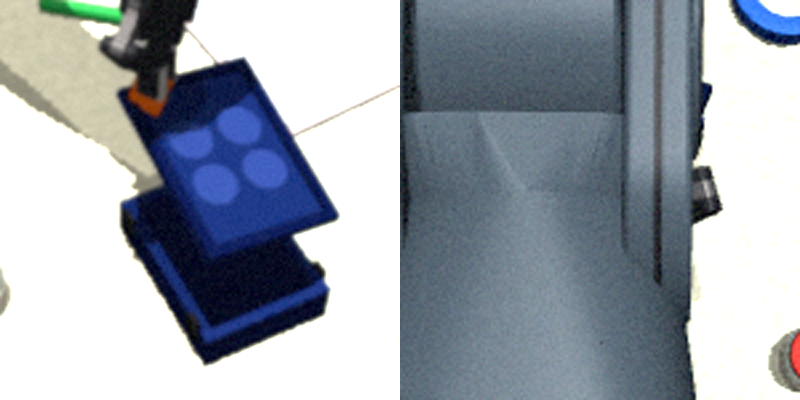

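The tray hangs clear (scene crop (240,160)) with the stack still at (225,275). Moving over the pad.

Request:
drive_tool:
  plan: [0,8,-1,0,0,0,24,-4,0,0,0,48,-8,0,0,0,75,-12,0,0,0,103,-17,0,0,0,131,-22,0,0,0,159,-26,0,0,0,187,-31,0,0,0,213,-35,0,0,0,237,-40,0,0,0,256,-43,0,0,0,269,-45,0,0,0,275,-46,0,0,0,275,-46,0,0,0,275,-46,0,0]

```text
time: 29.9
position: [0.4111, 0.3089, 0.1546]
orientation: [-3.141, 0.001, 1.83]
contact_force: [0.0, -0.7, -0.7]
width: 0.008
```

```bash
python3 look.py l35 "[.47,.30,.08]" 100
```

```text
scene origin 278 57 scale 2.0
top origin 62 188 scale 2.0
t 30.0 pos [0.4114 0.3086 0.1546] rpy [-3.1415  0.0004  1.8288] w 0.008393399261853325 F [ 0.4738 -0.298  -1.2453]
shift mm [-23.2243  54.4686  74.6468] turn None
```

View pics/l35.png

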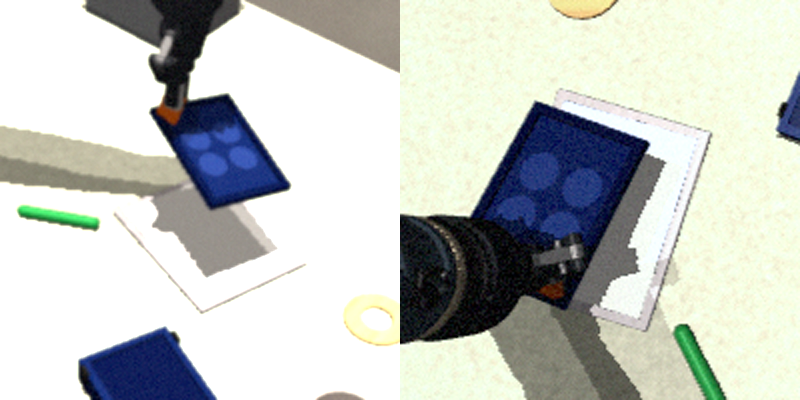

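```bash
python3 - <<'E'
from h import *
np.set_printoptions(precision=4,suppress=True)
t,s=load('topl35'),load('scenel35')
S=lambda p:np.array(p)/2+[278,57];T=lambda p:np.array(p)/2+[62,188]
far=tri(t,T((135,102)),s,S((290,186)));r=tri(t,T((248,142)),s,S((212,208)))
c=tri(t,T((142,172)),s,S((243,157)));d=tri(t,T((187,187)),s,S((213,164)))
print(far,r,c,d,np.linalg.norm(far[0]-r[0]))
# tab & other corner from scene: height by model: tab corner pixel
jy=np.array([.967,.256]);jx=np.array([-.256,.967])
th=-.375;R=Ro.from_euler('z',th).as_matrix()[:2,:2]
for tilt in(.1,.16,.2):
    P=far[0][:2]-jy*.093*np.cos(tilt);print(tilt,'centre xy',P,'z top edge centre',far[0][2]+.093*np.sin(tilt),'origin z',far[0][2]+.093*np.sin(tilt)-.0125)
# tilt from tab corner: scene pixel ray meets vertical plane thro far along jy
cc,dd=ray(s,*S((150,112)))
n=jx;k=((far[0][:2]-cc[:2])@n)/(dd[:2]@n);X=cc+k*dd;v=X-far[0];print('tab corner',X,np.linalg.norm(v),'tilt',np.arctan2(v[2],np.hypot(*v[:2])))
E
```

```text
(array([0.555 , 0.3473, 0.1225]), np.float64(0.0003352993308197573)) (array([0.5178, 0.2451, 0.1349]), np.float64(0.0022256511584279426)) (array([0.4937, 0.334 , 0.1374]), np.float64(0.0033820420042694156)) (array([0.4801, 0.293 , 0.1449]), np.float64(0.0040648514322878014)) 0.10948329594672929
0.1 centre xy [0.4655 0.3237] z top edge centre 0.13180538665995192 origin z 0.11930538665995193
0.16 centre xy [0.4662 0.3238] z top edge centre 0.1373374721269218 origin z 0.1248374721269218
0.2 centre xy [0.4668 0.324 ] z top edge centre 0.1409971266757376 origin z 0.1284971266757376
tab corner [0.3822 0.3016 0.1611] 0.1828975902599425 tilt 0.21276774166856888
```

Triangulated far corner (0.555,0.347,0.123) and an edge length of 109 mm (should be 110) put the tray centre about 5 mm from the pad's, origin z ≈ 0.125 and tilt ≈ 0.16-0.21. One last look at the whole table.

```bash
python3 - <<'E'
from h import *
from workcell import snapshot,status
for n in('top','scene'):
    s=snapshot(n);pickle.dump(s,open(n+'f.pkl','wb'))
    a=load(n+'0')['frame'][...,::-1];b=s['frame'][...,::-1]
    y0,x0=(170,235) if n=='top' else (200,120)
    if n=='top': im=[a[100:340,235:545],b[100:340,235:545]]
    else: im=[a[200:460,120:420],b[200:460,120:420]]
    cv2.imwrite(f'pics/fin_{n}.png',cv2.convertScaleAbs(np.hstack([cv2.resize(i,(400,310)) for i in im]),alpha=1.6))
o=status.get_obs();print(o['time'],o['position'],o['width'],o['contact_force'])
E
```

```text
30.1 [0.41148361 0.30860777 0.15474188] 0.008195349456372382 [ 0.26270173  0.22333636 -2.25911039]
```

View pics/fin_top.png

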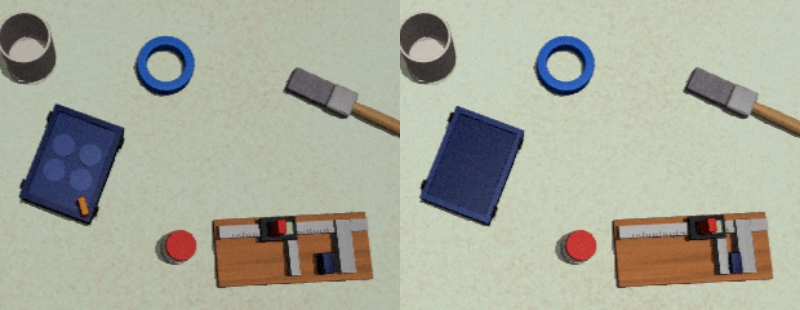

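View pics/fin_scene.png

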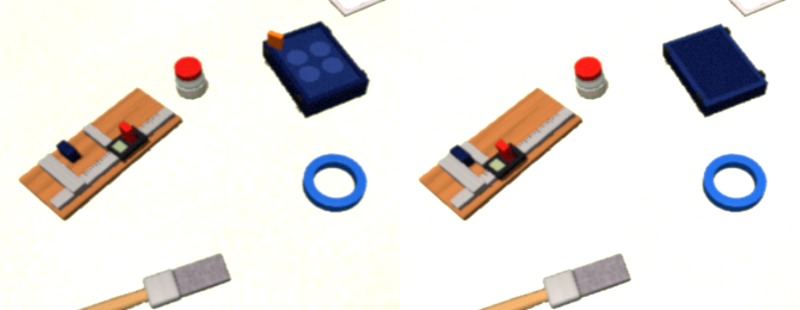

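The stack, the bystanders and the closed caliper are all where they should be: the coupon is clamped at (735,262) and the stack is unmoved at (470,165). Handing in.

```bash
python3 -c "
from workcell import robot
print(robot.hand_in())"
```

```text
the job is handed in; nothing more can be done
None
```

The caliper is closed on the coupon, the top tray is peeled off the stack, and I handed in at about 30 s with the tray still held over the light pad. I got no verdict back; the one step I can't be fully sure of is the peel.

**Caliper:** I pinched the thumb post and slid the jaw onto the coupon, which pushed back with about 19 N. The last pictures show the coupon still clamped between the jaws.

**Peel:** This took several tries.
- A firm grip on the tab lifted the tray level instead of tilting it, and the first light grip let the tab slip. I set the tray back on the stack.
- I then gripped lightly enough for the tray to swing on the tab, raised it, and lowered it with a firm grip until the far side touched.
- Camera estimates there put the tabbed corner about 30 mm up. The far corner came out about 2 mm up in one measurement and 3–6 mm in a noisier one, against the 6 mm limit.

**Final pose:**

| Check | Measured | Required |
|---|---|---|
| Tray centre from pad centre | about 5 mm | under 50 mm |
| Tray underside height | about 125 mm | over 90 mm |
| Tilt | 0.16–0.21 rad | under 0.35 rad |

The fingers are firmly closed on the tab. The stack and the bystanders in the before/after pictures show no visible movement; the marker and gear are not in those pictures.

**Disagreement:** The reported tool height read about 30 mm lower than the camera images showed. My first pinch of the post missed because of it, so I set gripping heights from the images after that.

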